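# Reset the channel jig and load the heat sinks

## Task

Set the jig up for the next batch: take the orange set-up block out of the channel and lay it in the green tray, flip the red-balled cam lever over to free the fence, turn the black knob until the fence's yellow pointer lines up with the red mark, and flip the lever fully back to lock the fence there. Then stand every black heat sink (there may be two to four), copper base down, in the channel between the front wall and the fence, each squarely across the channel like the rungs of a ladder. Leave anything silver and the other things on the bench where they are, and leave the fence locked at the mark.

Things in the scene. Friction and masses are not known exactly. Their poses are not given: they have to be found in the camera images.
- jig: Fixed aluminium jig, plate 260 (x) x 310 (y) x 12 mm; origin: centre of its underside. The channel runs along jig y on the plate (floor 12 mm up), open at both ends, usable for y within 130 mm either way. Its blue front wall (28 mm over the floor) has its inner face at jig x = -118 mm; the sliding fence is its other side. Too narrow for the sinks until the fence is at the mark.
- fence (a joint): Slide of the blue fence along jig +x (m, 0 to 0.055). Fence 12 mm thick, 260 mm long, top 42 mm above the bench; its face towards the channel stands at jig x = -54 mm + value, so the channel is 64 mm + value wide. Driven by the knob at 12 mm per rad. Held fast while the lever is locked.
- pointer (a point): Tip of the yellow pointer on top of the fence, beside the scale ledge, 44 mm above the bench; moves with the fence along jig x.
- mark: Red tab 3 (x) x 14 x 8 mm high on the white scale ledge (38 mm above the bench, at jig y = -145 mm), turned as the jig. The pointer is lined up when it has the same x along the jig as the tab's centre. Origin: centre of the underside. At the mark the channel is 94 to 106 mm wide.
- lever (a joint): Cam lever (rad): 0 = locked, leaning to jig -y, 0.6 rad from upright; 1.2 = free, leaning to jig +y as far. It stays where it is left, the cam bites below about 0.7. Steel rod 12 mm thick with a red ball; swings (follow its arc) in the jig's y-z plane.
- lever_ball (a point): Centre of the red ball, 24 mm diameter, at the lever's end, 85 mm from its pivot.
- lever_pivot (a point): Pivot of the lever on the jig, 45 mm above the bench; the steel cheeks beside it reach 58 mm above the bench.
- knob (a joint): Angle of the black knob (rad, 0 to 4.58), growing clockwise as seen from above; growing moves the fence away from the robot (jig +x) and widens the channel by 12 mm per rad.
- knob_grip (a point): On the vertical axis of the knob, 68 mm above the bench: the grip is a bar 50 mm long (its x axis), 14 mm thick (its y), from 46 to 80 mm above the bench, on a disc 40 mm wide whose top is 46 mm above the bench. The frame turns with the knob.
- block: Orange plastic set-up block 56 (x) x 46 (y) x 40 mm high, at first in the channel. Origin: centre of the underside.
- tray: Shallow fixed green tray 125 (x) x 165 (y) x 25 mm high, walls and floor about 4 mm. Origin: centre of the underside.
- sink1: Black finned heat sink 84 (x) x 40 (y) x 55 mm high with a copper base and steel pipe ends on its short sides; standing on its base. Origin: centre of the underside. May be absent.
- sink2: Black finned heat sink 84 (x) x 40 (y) x 55 mm high with a copper base and steel pipe ends on its short sides; standing on its base. Origin: centre of the underside. May be absent.
- sink3: Black finned heat sink 84 (x) x 40 (y) x 55 mm high with a copper base and steel pipe ends on its short sides; standing on its base. Origin: centre of the underside. May be absent.
- sink4: Black finned heat sink 84 (x) x 40 (y) x 55 mm high with a copper base and steel pipe ends on its short sides; standing on its base. Origin: centre of the underside. May be absent.
- silver_sink: Silver heat sink 70 x 46 x 40 mm of another batch; leave it. Origin: centre of the underside.
- bottle: Blue bottle, 60 mm diameter, 130 mm high; leave it. Origin: centre of the underside.
- driver: Black power screwdriver lying on the bench, about 220 mm long along its x, 36 mm thick; leave it. Origin on the bench under its middle.
- tape: Roll of yellow tape lying flat, 90 mm diameter, 22 mm high; leave it.
- dish: White open dish 100 x 100 x 35 mm; leave it.
- pen_cup: Blue cup, 76 mm diameter, 100 mm high; leave it.
Things that resemble listed ones, but are neither listed nor needed, are in the scene too. Leave any brown, pink or turquoise look-alike of the sink4 alone.

How it is judged:
On the way, in this order (a step that is already met when the one before it is completed fails the run):
1. the cam lever is flipped over to free the fence, the pointer still off the mark (value of joint lever above 0.95 rad and not (x of pointer in the frame of mark between -0.003 and 0.003 m)), for 0.1 s.
2. with the lever free, the pointer is brought to the red mark (value of joint lever above 0.95 rad and x of pointer in the frame of mark between -0.003 and 0.003 m), for 0.3 s.
3. the lever is flipped back to lock the fence with the pointer at the mark (value of joint lever below 0.2 rad and x of pointer in the frame of mark between -0.003 and 0.003 m), for 0.3 s.
At the end, for the whole second after the job is handed in: Lever locked (under 0.2 rad), pointer within 3 mm of the mark, orange block resting in the green tray, every black heat sink present standing on its base on the channel floor between front wall and fence, within 0.25 rad of square across the channel and within 135 mm of its middle, all at rest (all of step 3 and x of block in the frame of tray between -0.055 and 0.055 m and y of block in the frame of tray between -0.075 and 0.075 m and height (world z) of block below 0.045 m and contact force between block and tray above 0.3 N and linear speed of each of block, sink1, sink2, sink3, sink4 below 0.02 m/s and x of sink1 in the frame of jig between -0.09 and -0.045 m and y of sink1 in the frame of jig between -0.135 and 0.135 m and z of sink1 in the frame of jig between 0.008 and 0.017 m and angle between each of sink1, sink2, sink3, sink4's own z axis and vertical below 0.1 rad and angle between the x axis of each of sink1, sink2, sink3, sink4 and the x axis of jig, either way round below 0.25 rad and x of sink2 in the frame of jig between -0.09 and -0.045 m and y of sink2 in the frame of jig between -0.135 and 0.135 m and z of sink2 in the frame of jig between 0.008 and 0.017 m and x of sink3 in the frame of jig between -0.09 and -0.045 m and y of sink3 in the frame of jig between -0.135 and 0.135 m and z of sink3 in the frame of jig between 0.008 and 0.017 m and x of sink4 in the frame of jig between -0.09 and -0.045 m and y of sink4 in the frame of jig between -0.135 and 0.135 m and z of sink4 in the frame of jig between 0.008 and 0.017 m); the robot touches nothing.
It fails at once if a thing that does not belong to the job is moved more than 40 mm (distance of any of silver_sink, bottle, driver, tape, dish, pen_cup from where it was at the start of the episode above 0.04 m).
Of sink1, sink2, sink3, sink4 only 2 to 4 are there at a start; the rules pass over those that are not, and their reading is None.
At some moment in a run one of sink1, sink2, sink3, sink4, block may be knocked a few centimetres aside while the robot is not near it.
Once in a run the grip may slacken for a moment while it holds something.
It also fails if it takes over 210 s, if anything falls off the work surface, if the arm or the gripper's body presses on something with over 40 N, if the wrist force passes 120 N, or if a joint passes its speed limit or range.

## Robot

A 6-joint arm with a two-finger parallel gripper is mounted at the origin on the work surface. World frame = base frame: x ahead of the robot, y to its left, z up, the work surface at z = 0. Lengths are in m, angles in rad, forces in N, time in s.
With the tool pointing down it reaches from about 0.275 to 0.775 m from the base axis. Payload 14.6 kg.
Tool frame: the origin (TCP) lies between the finger pads; the fingertips stand 25 mm ahead of it and the grasp point (between the pads) lies 6 mm ahead of it; z points along the fingers, y is the direction in which the jaws open and shut (so a half turn about z gives the same grasp; the last joint's range is limited). The gripper opens to 85 mm and grips with 20 to 120 N. Pads are 22 mm wide; open, the fingers measure 114 mm over their backs; the gripper's body (76 mm by 85 mm) begins 54 mm behind the grasp point. The pads swing forward as they close: fully open they stand 13 mm farther back than shut.
Start: joints at [1.109, 0.263, -0.048, 1.259, 0, 1.415], TCP at [0.159, 0.5, 0.256] pointing down, gripper open.
Joint ranges: [-2.65, 2.65], [-0.89, 1.7], [-1.18, 1.37], [-2.13, 2.11], [-1.35, 1.29], [-3.14, 3.14]. Speed limits (rad/s): [1.89, 1.89, 2.57, 2.79, 3.14, 3.14].

## Interface

Orientations are given as a rotation vector (axis times angle).
In Python, from plant import robot, imaging gives the robot as it stands. The module is installed in compiled form; this text tells all that it offers.
- The arm moves only by the tool arm_command, never from a script. Its argument "series" is a list of rows, each a list of 3 entries, a list of its own where there are three numbers: the shift along the tool's x, y, z in m, then the turn, a rotation vector about the tool's x, y, z in degrees, then the gripper command: -1 is fully open, 1 is shut, values between are in proportion. In form: [[[tx, ty, tz], [ax, ay, az], claw], ...]. A call has 1 to 12 rows; each row shifts and turns the commanded pose from where the row before left it, along the tool's axes as they then stand; what a row does not reach is not made up. A row lasts 1/12 s, in which the tool goes at most 41.7 mm and 7.16 degrees, less where a joint would pass 70% of its speed; a pose out of reach is approached as far as the arm can. A call is refused whole if a number of a shift passes 0.0417 or a number of a turn 7.16, either way. A call with a gripper value outside its range is refused whole. The fingers move at their own pace and stop on an object; the grip force is fixed at half the most. Time passes only in rows, so rows that do not move let the fingers close. It gives the time, the measured TCP pose, the force and the opening at its end, in the units of the state.
- robot.sense(): the state, without advancing time (a new reading comes with each control period).
- imaging.capture(name): name is "scene" or "side" or "wrist"; returns the picture (384x512x3 uint8, blue, green, red); there is no depth.
- imaging.camera_params(name): a dict with "camera_matrix" (3x3 intrinsics, pixels), "k1" (the pictures are not rectified: a ray, as slopes to the right and down, at radius r is drawn at 1 + k1 r^2 times it, then the intrinsics apply), "view" (4x4, takes a point from world to camera coordinates); the wrist camera has in their place "hand_eye" (4x4, takes a point from camera to tool coordinates, whose origin is the TCP and whose axes are the flange's). Camera axes: x right, y up, looking along -z (the intrinsics and any distortion apply to the point x, -y, -z); pixel columns grow to the right and rows downward; lengths in m; the calibration is good to about 2 mm. A picture is of the moment at which its call begins: read the wrist's pose just before it. camera_params takes no time and is no camera call.
- robot.job_done(): hands the job in, once; it reports no verdict.
The state is a dict: "t": time; "qpos": joint angles; "qd": joint speeds; "tau": joint torques, N m; "eef_pos": TCP position; "ee_rot": TCP orientation; "contact_force": force on the tool from outside, world axes, zero at the start; "moment": the same for the moment, N m; "finger_gap": opening from 0.0 (shut) to 1.0 (fully open).
Only numpy, scipy, OpenCV 4.12 (cv2) and the standard library are available. Lean on these libraries where they do the work, as an engineer would, in place of code of your own. Each camera call takes 0.05 s, during which the arm holds its last target.

## Working session

There is one attempt and no reset: what is moved stays moved. The work goes in short steps, Python scripts to look and compute and a tool call to move; the robot and the scene stay as the last step left them, time stands still between calls to the robot, and variables do not carry over. Pictures are saved under pics/ and viewed, and the job is handed in when it is done.

Besides the shell and the picture viewer there is one more tool, called in YAML: its name, and indented under it one key for each argument. arm_command: Moves the arm, as the interface text tells. Its arguments: {"type":"object","properties":{"series":{"type":"array"}},"required":["series"]}

```bash
mkdir -p pics; ls; python3 - <<'E'
from plant import robot, imaging
import cv2,numpy as np
np.set_printoptions(precision=4,suppress=True)
print(robot.sense())
for n in ["scene","side","wrist"]:
    print(n,imaging.camera_params(n))
    cv2.imwrite(f"pics/{n}0.png",imaging.capture(n))
E
```

```text
pics
{'t': 0.0, 'qpos': array([ 1.1087,  0.2635, -0.0489,  1.2594,  0.    ,  1.4155]), 'qd': array([ 0.    ,  0.0001,  0.0006,  0.0011, -0.0019,  0.0008]), 'tau': array([  0.0014, -63.762 ,  38.4563,   0.014 ,  -0.0001,   0.    ]), 'eef_pos': array([0.1584, 0.5003, 0.2558]), 'ee_rot': array([-0.48  , -3.1044,  0.0016]), 'contact_force': array([ 1.0301,  0.4558, -0.2853]), 'moment': array([ 0.0334,  0.0079, -0.0233]), 'finger_gap': 0.995151508686121}
scene {'camera_matrix': array([[419.2323,   0.    , 246.1104],
       [  0.    , 419.2323, 192.7156],
       [  0.    ,   0.    ,   1.    ]]), 'k1': -0.021934208111141783, 'view': array([[ 0.764 ,  0.6449, -0.0201, -0.3919],
       [-0.4581,  0.5641,  0.687 ,  0.1514],
       [ 0.4543, -0.5157,  0.7264, -1.2957],
       [ 0.    ,  0.    ,  0.    ,  1.    ]])}
side {'camera_matrix': array([[489.7838,   0.    , 254.5384],
       [  0.    , 489.7838, 191.4717],
       [  0.    ,   0.    ,   1.    ]]), 'k1': -0.11924023929622134, 'view': array([[ 0.89  , -0.456 , -0.0057, -0.4241],
       [ 0.3426,  0.6602,  0.6684, -0.2602],
       [-0.301 , -0.5968,  0.7437, -1.3916],
       [ 0.    ,  0.    ,  0.    ,  1.    ]])}
wrist {'camera_matrix': array([[273.5493,   0.    , 255.143 ],
       [  0.    , 273.5493, 190.6165],
       [  0.    ,   0.    ,   1.    ]]), 'k1': -0.005773527628103406, 'hand_eye': array([[-0.0002,  0.9563,  0.2923,  0.075 ],
       [ 1.    ,  0.0002,  0.0001, -0.0005],
       [ 0.0001,  0.2923, -0.9563, -0.1177],
       [ 0.    ,  0.    ,  0.    ,  1.    ]])}
```

View pics/scene0.png

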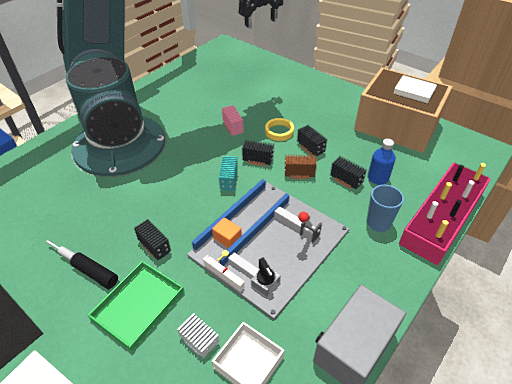

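View pics/side0.png

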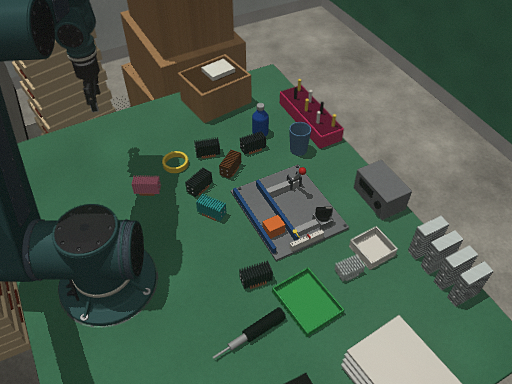

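View pics/wrist0.png

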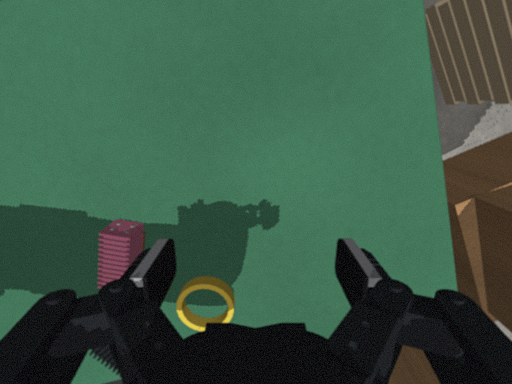

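```bash
cat > h.py <<'E'
from plant import robot, imaging
import cv2,numpy as np
from scipy.spatial.transform import Rotation as R
np.set_printoptions(precision=4,suppress=True)
P={n:imaging.camera_params(n) for n in ["scene","side","wrist"]}
def view(n,st=None):
    if n!="wrist": return P[n]["view"]
    T=np.eye(4);T[:3,:3]=R.from_rotvec(st["ee_rot"]).as_matrix();T[:3,3]=st["eef_pos"]
    return np.linalg.inv(T@P[n]["hand_eye"])
def proj(n,X,st=None):
    V=view(n,st);X=np.atleast_2d(X);c=X@V[:3,:3].T+V[:3,3]
    s=np.c_[c[:,0],-c[:,1]]/(-c[:,2:]);r2=(s**2).sum(1,keepdims=True)
    s=s*(1+P[n]["k1"]*r2);K=P[n]["camera_matrix"]
    return s@K[:2,:2].T+K[:2,2]
def ray(n,uv,st=None):
    K=P[n]["camera_matrix"]
    uv=np.atleast_2d(np.float64(uv))
    s=cv2.undistortPoints(uv[:,None],K,np.array([P[n]["k1"],0,0,0,0.]),None,None,None)[:,0]
    d=np.c_[s[:,0],-s[:,1],-np.ones(len(s))]
    V=view(n,st);return -V[:3,:3].T@V[:3,3], d@V[:3,:3]
def plane(n,uv,z,st=None):
    o,d=ray(n,uv,st);return o+d*((z-o[2])/d[:,2:])
def tri(obs):
    A=np.zeros((3,3));b=np.zeros(3)
    for o,d in obs:
        d=d[0]/np.linalg.norm(d);M=np.eye(3)-np.outer(d,d);A+=M;b+=M@o
    return np.linalg.solve(A,b)
def zoom(img,box,f,name):
    x0,y0,x1,y1=box;cv2.imwrite("pics/"+name,cv2.resize(img[y0:y1,x0:x1],None,fx=f,fy=f,interpolation=cv2.INTER_CUBIC))
E
python3 - <<'E'
from h import *
a=cv2.imread("pics/scene0.png");b=cv2.imread("pics/side0.png")
zoom(a,(180,170,360,320),4.4,"zs.png")
zoom(b,(220,155,360,265),5.5,"zd.png")
zoom(a,(120,100,380,270),3,"zs2.png")
E
```

```text
(no output)
```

View pics/zs.png

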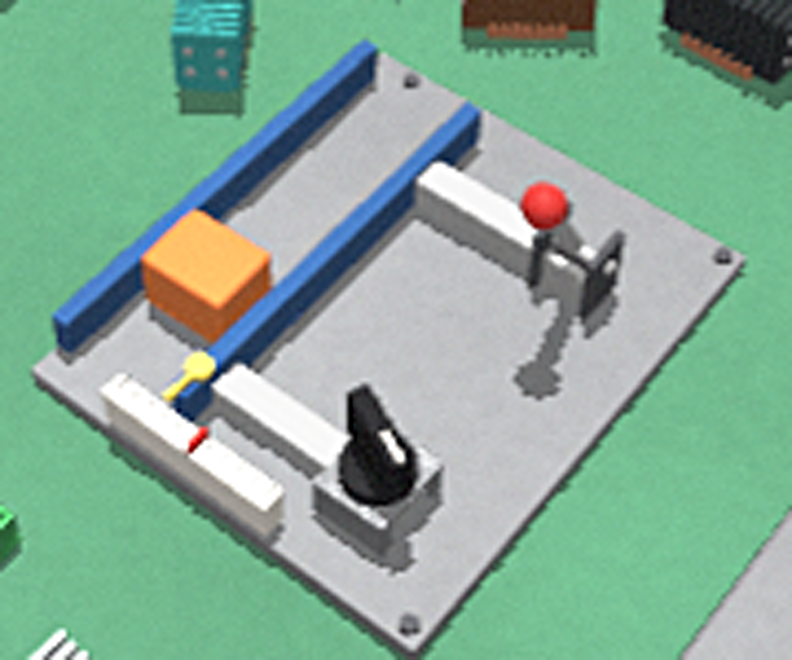

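View pics/zd.png

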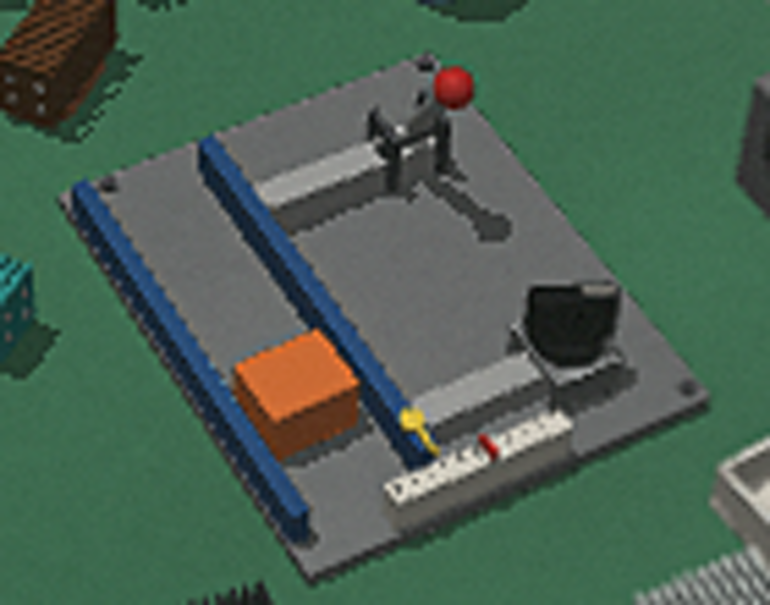

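```bash
python3 - <<'E'
from h import *
zs=lambda u,v:(180+(u+.5)/4.4-.5,170+(v+.5)/4.4-.5); zd=lambda u,v:(220+(u+.5)/5.5-.5,155+(v+.5)/5.5-.5)
s=plane("scene",[zs(38,370),zs(742,262),zs(412,652)],.012)
d=plane("side",[zd(310,578),zd(708,400),zd(428,58),zd(62,200)],.012)
print(s);print(d)
import itertools
# fit jig: model corners (-.13,-.155),( .13,-.155),(.13,.155),(-.13,.155)
M=np.array([(-.13,-.155),(.13,-.155),(.13,.155),(-.13,.155)])
def fit(W,m):
    cw=W.mean(0);cm=m.mean(0);H=(m-cm).T@(W-cw);t=np.arctan2(H[0,1]-H[1,0],H[0,0]+H[1,1])
    r=np.array([[np.cos(t),-np.sin(t)],[np.sin(t),np.cos(t)]]);return t,cw-r@cm,r
for W,m in ((s[:,:2],M[[0,2,1]]),(d[:,:2],M)):
    t,o,r=fit(W,m);print("jig",t,o,np.linalg.norm(W-(o+m@r.T),axis=1))
W=np.r_[s[:,:2],d[:,:2]];m=np.r_[M[[0,2,1]],M]
t,o,r=fit(W,m);print("jig",t,o,np.linalg.norm(W-(o+m@r.T),axis=1))
J=lambda p:np.r_[r.T@(p[:2]-o),p[2]]
def both(n,a,b):
    p=tri([ray("scene",[zs(*a)]),ray("side",[zd(*b)])]);print(n,p,"jig",J(p),proj("scene",p)-zs(*a),proj("side",p)-zd(*b))
both("ball",(546,205),(455,88))
both("pointer tip",(172,397),(434,452))
both("mark top",(199,433),(488,440))
both("block top c",(207,244),(296,372))
both("knob ends low",(375,400),(570,285))
E
```

```text
[[ 0.468  -0.159   0.012 ]
 [ 0.7218  0.1438  0.012 ]
 [ 0.7228 -0.1602  0.012 ]]
[[ 0.4645 -0.1608  0.012 ]
 [ 0.7202 -0.1594  0.012 ]
 [ 0.718   0.1469  0.012 ]
 [ 0.4631  0.1442  0.012 ]]
jig 0.00014748822809531454 [ 0.5942 -0.0068] [0.0047 0.005  0.0021]
jig 0.006788027286390533 [ 0.5915 -0.0073] [0.0031 0.003  0.003  0.0038]
jig 0.005034915202235918 [ 0.5925 -0.0072] [0.0061 0.0047 0.0014 0.0023 0.0037 0.0041 0.0033]
ball [0.6585 0.0283 0.1204] jig [0.0661 0.0352 0.1204] [[ 0.0427 -0.0828]] [[0.0272 0.0604]]
pointer tip [ 0.5516 -0.1395  0.0434] jig [-0.0416 -0.1321  0.0434] [[ 0.1507 -0.301 ]] [[0.1352 0.2151]]
mark top [ 0.5792 -0.149   0.0483] jig [-0.014  -0.1417  0.0483] [[ 0.1518 -0.3064]] [[0.1362 0.2121]]
block top c [ 0.5069 -0.0636  0.0566] jig [-0.0859 -0.056   0.0566] [[-0.2941  0.5725]] [[-0.2415 -0.4467]]
knob ends low [ 0.6535 -0.1038  0.0919] jig [ 0.0605 -0.0969  0.0919] [[-0.2952  0.597 ]] [[-0.2347 -0.4024]]
```

View pics/zs2.png

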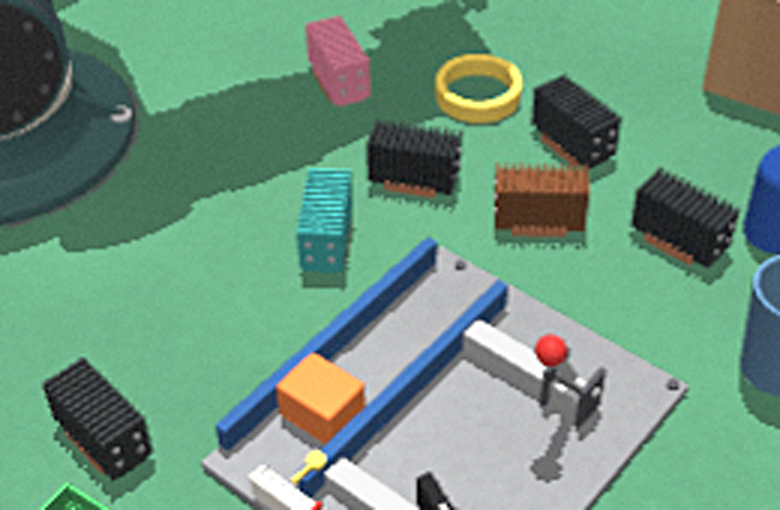

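```bash
cat >> h.py <<'E'
def plan(x,y,z,yaw,claw=None,n=None,st=None,vmax=.036):
    """rows to down-pointing pose, tool x at world angle yaw (rad)"""
    st=st or robot.sense()
    p=st["eef_pos"].copy();Rc=R.from_rotvec(st["ee_rot"])
    t=np.array([x,y,z])
    Rt=R.from_matrix(np.array([[np.cos(yaw),np.sin(yaw),0],[np.sin(yaw),-np.cos(yaw),0],[0,0,-1]]))
    rv=(Rc.inv()*Rt).as_rotvec()
    m=max(int(np.ceil(np.linalg.norm(t-p)/vmax)),int(np.ceil(np.degrees(np.linalg.norm(rv))/6.5)),1)
    n=n or m
    assert n>=m,m
    rows=[]
    for k in range(n):
        rr=(Rc.inv()*Rt).as_rotvec()/(n-k)
        sh=Rc.inv().apply((t-p)/(n-k))
        sh=np.round(sh,3 if n-k>1 else 4);a=np.round(np.degrees(rr),1)
        p=p+Rc.apply(sh);Rc=Rc*R.from_rotvec(np.radians(a))
        rows.append([[float(v) for v in sh+0.],[float(v) for v in a+0.],claw])
    print(str(rows).replace(" ","").replace("None","C"))
    print("end",p,"turn err deg",np.degrees((Rc.inv()*Rt).magnitude()))
def yaw(st=None):
    st=st or robot.sense();m=R.from_rotvec(st["ee_rot"]).as_matrix();return np.arctan2(m[1,0],m[0,0])
E
python3 -c "
from h import *
plan(.56,-.04,.30,np.pi)"
```

```text
[[[-0.029,-0.021,-0.002],[0.0,0.0,-0.9],C],[[-0.028,-0.021,-0.002],[0.0,0.0,-0.9],C],[[-0.028,-0.022,-0.002],[0.0,0.0,-0.9],C],[[-0.028,-0.022,-0.002],[0.0,0.0,-0.9],C],[[-0.027,-0.022,-0.002],[0.0,0.0,-0.9],C],[[-0.027,-0.023,-0.002],[0.0,0.0,-0.9],C],[[-0.027,-0.023,-0.002],[0.0,0.0,-0.9],C],[[-0.026,-0.024,-0.002],[0.0,0.0,-0.9],C],[[-0.026,-0.024,-0.003],[0.0,0.0,-0.9],C],[[-0.026,-0.025,-0.002],[0.0,0.0,-0.9],C],[[-0.025,-0.025,-0.003],[0.0,0.0,-1.0],C],[[-0.025,-0.025,-0.002],[0.0,0.0,-0.9],C],[[-0.024,-0.026,-0.003],[0.0,0.0,-1.0],C],[[-0.024,-0.026,-0.002],[0.0,0.0,-0.9],C],[[-0.023,-0.027,-0.003],[0.0,0.0,-1.0],C],[[-0.023,-0.027,-0.002],[0.0,0.0,-0.9],C],[[-0.023,-0.027,-0.003],[0.0,0.0,-1.0],C],[[-0.022,-0.028,-0.002],[0.0,0.0,-0.9],C],[[-0.0213,-0.0279,-0.0028],[0.0,0.0,-1.0],C]]
end [ 0.56 -0.04  0.3 ] turn err deg 0.04996106408756572
```

arm_command:
  series:
    - [[0,0,-0.015],[0,0,-5.9],-1]
    - [[0,0,-0.015],[0,0,-5.9],-1]
    - [[0,0,-0.014],[0,0,-5.9],-1]
    - [[-0.025,-0.033,0],[0,0,0],-1]
    - [[-0.025,-0.033,0],[0,0,0],-1]
    - [[-0.025,-0.033,0],[0,0,0],-1]
    - [[-0.025,-0.033,0],[0,0,0],-1]
    - [[-0.025,-0.033,0],[0,0,0],-1]
    - [[-0.025,-0.033,0],[0,0,0],-1]
    - [[-0.025,-0.033,0],[0,0,0],-1]
    - [[-0.025,-0.033,0],[0,0,0],-1]
    - [[-0.025,-0.033,0],[0,0,0],-1]

```text
t: 1.15
eef_pos: [0.3848, 0.2021, 0.3003]
ee_rot: [-0.003, 3.141, 0.0]
contact_force: [1.2, 1.7, -0.7]
finger_gap: 0.999
```

arm_command:
  series:
    - [[-0.025,-0.033,0],[0,0,0],-1]
    - [[-0.025,-0.033,0],[0,0,0],-1]
    - [[-0.025,-0.033,0],[0,0,0],-1]
    - [[-0.025,-0.033,0],[0,0,0],-1]
    - [[-0.025,-0.033,0],[0,0,0],-1]
    - [[-0.025,-0.033,0],[0,0,0],-1]
    - [[-0.025,-0.033,0],[0,0,0],-1]
    - [[0,0,0],[0,0,0],-1]
    - [[0,0,0],[0,0,0],-1]

```text
t: 1.9
eef_pos: [0.5604, -0.0283, 0.2992]
ee_rot: [-0.001, -3.14, -0.001]
contact_force: [-0.9, 0.4, -0.0]
finger_gap: 0.999
```

```bash
python3 - <<'E'
from h import *
s=robot.sense();print(s);np.save("s1.npy",np.r_[s["eef_pos"],s["ee_rot"]])
cv2.imwrite("pics/w1.png",imaging.capture("wrist"));cv2.imwrite("pics/sc1.png",imaging.capture("scene"))
E
```

```text
{'t': 1.9, 'qpos': array([-0.1957,  0.3199,  0.1499,  1.4024,  0.    , -0.1951]), 'qd': array([ 0.0441, -0.0402, -0.035 ,  0.0038,  0.0054,  0.0156]), 'tau': array([ -3.6603, -66.2663,  40.3356,  -0.3932,  -0.1753,  -0.3053]), 'eef_pos': array([ 0.5604, -0.0283,  0.2992]), 'ee_rot': array([-0.0009, -3.14  , -0.0005]), 'contact_force': array([-0.9211,  0.4286, -0.042 ]), 'moment': array([ 0.0276,  0.0245, -0.0258]), 'finger_gap': 0.9993803337470154}
```

View pics/w1.png

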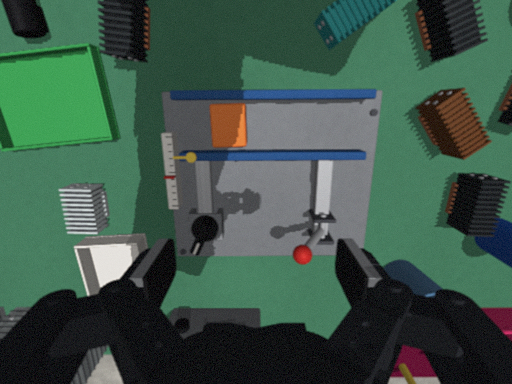

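```bash
cat >> h.py <<'E'
def ld(f):
    a=np.load(f);return {"eef_pos":a[:3],"ee_rot":a[3:]}
def shot(k):
    s=robot.sense();np.save(f"s{k}.npy",np.r_[s["eef_pos"],s["ee_rot"]]);im=imaging.capture("wrist");cv2.imwrite(f"pics/w{k}.png",im);return s,im
E
python3 - <<'E'
from h import *
im=cv2.imread("pics/w1.png");st=ld("s1.npy")
zoom(im,(150,80,390,265),3.2,"zw1.png")
hsv=cv2.cvtColor(im,cv2.COLOR_BGR2HSV)
def m(lo,hi,nm,z):
    k=cv2.inRange(hsv,lo,hi);n,l,s,c=cv2.connectedComponentsWithStats(k)
    for i in range(1,n):
        if s[i,4]>15:
            cn=cv2.findContours((l==i).astype(np.uint8),0,2)[0][0]
            rc=cv2.boxPoints(cv2.minAreaRect(cn))
            print(nm,s[i,4],c[i],plane("wrist",[c[i]],z,st)[0],"box",plane("wrist",rc,z,st)[:,:2].tolist())
m((8,150,150),(16,255,255),"orange",.052)
m((24,120,120),(34,255,255),"yellow",.044)
m((0,170,120),(4,255,255),"red",.046)
m((50,150,100),(65,255,255),"green",.025)
m((105,120,60),(120,255,255),"blue",.041)
E
```

```text
orange 859 [231.2154 122.865 ] [ 0.5044 -0.0596  0.052 ] box [[0.483482604340241, -0.08504794807164423], [0.4809193289127581, -0.042643814009667706], [0.5338545996208962, -0.03972254172573948], [0.5366533030671541, -0.08398122989915592]]
orange 32 [220.4688 140.8125] [ 0.5275 -0.0744  0.052 ] box [[0.530745978988936, -0.08377014256227981], [0.5234980055273798, -0.08253353461013692], [0.525945624975746, -0.06297713482824258], [0.533221678003993, -0.06410226751470399]]
yellow 62 [187.8226 157.2581] [ 0.5507 -0.1211  0.044 ] box [[0.5504612280908207, -0.1376714472988702], [0.543948672184724, -0.11275816461016346], [0.5546210810851512, -0.11062234400620476], [0.5612437124840631, -0.13573077068473569]]
red 228 [302.5088 255.1009] [0.7012 0.0437 0.046 ] box [[0.6873680803198263, 0.030155460659617283], [0.6874055563949206, 0.055891966240563515], [0.7149489399650387, 0.0575221447550317], [0.714906020931972, 0.031283035358083994]]
blue 1819 [272.9907  94.2309] [ 0.4689 -0.0053  0.041 ] box [[0.47459010729179474, -0.13961375786258315], [0.4635325068084648, -0.13861856883123574], [0.4636492536660077, 0.12671041513578366], [0.4747174222090643, 0.1280943963956497]]
blue 1521 [282.3248 155.0033] [0.5483 0.009  0.041 ] box [[0.542076061786504, -0.111301425845668], [0.5403699484584751, 0.12251724142032869], [0.5538618466237433, 0.12418351924156343], [0.5555923795630098, -0.11206418205894428]]
blue 952 [498.6439 241.4328] [0.6813 0.3442 0.041 ] box [[0.6823896001214013, 0.30311123772665066], [0.6310956931886744, 0.31995259962699285], [0.6703143349476809, 0.3898556854741705], [0.724690587651217, 0.37512003301704316]]
```

View pics/zw1.png

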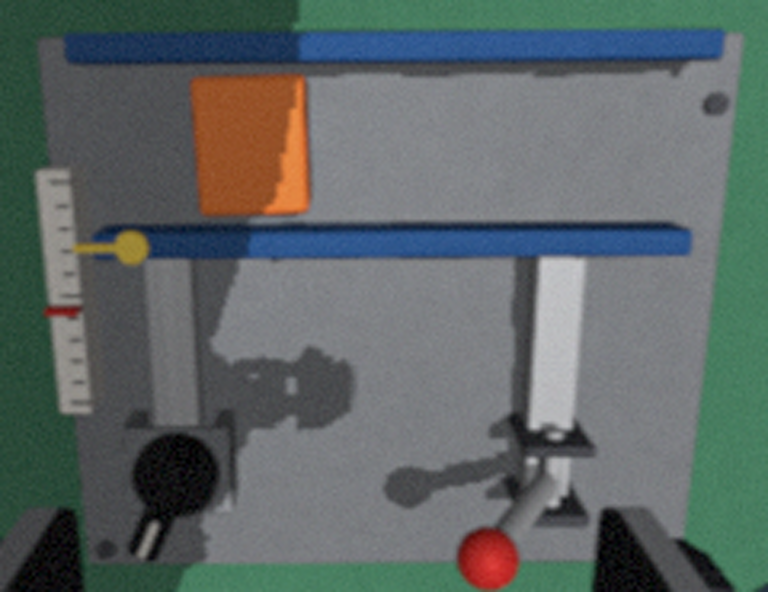

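arm_command:
  series:
    - [[0.01,-0.007,0.036],[0,0,0],-1]
    - [[0.01,-0.007,0.036],[0,0,0],-1]
    - [[0.01,-0.007,0.036],[0,0,0],-1]
    - [[0.01,-0.007,0.036],[0,0,0],-1]
    - [[0.01,-0.007,0.036],[0,0,0],-1]
    - [[0,0,0],[0,0,0],-1]
    - [[0,0,0],[0,0,0],-1]

```text
t: 2.58
eef_pos: [0.5087, -0.0607, 0.1206]
ee_rot: [0.004, -3.14, -0.001]
contact_force: [0.4, 1.0, 1.1]
finger_gap: 1.0
```

```bash
python3 - <<'E'
from h import *
shot(2)
E
```

```text
(no output)
```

View pics/w2.png

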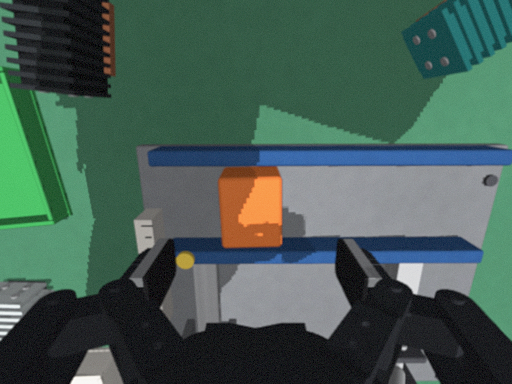

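arm_command:
  series:
    - [[0,-0.002,0.02],[0,0,0],-1]
    - [[0,0,0.02],[0,0,0],-1]
    - [[0,0,0.02],[0,0,0],-1]
    - [[0,0,0.019],[0,0,0],-1]
    - [[0,0,0],[0,0,0],1]
    - [[0,0,0],[0,0,0],1]
    - [[0,0,0],[0,0,0],1]
    - [[0,0,0],[0,0,0],1]
    - [[0,0,0],[0,0,0],1]
    - [[0,0,0],[0,0,0],1]
    - [[0,0,0],[0,0,0],1]

```text
t: 3.55
eef_pos: [0.5114, -0.0639, 0.0437]
ee_rot: [-0.004, 3.138, -0.001]
contact_force: [-0.8, 2.1, 10.6]
finger_gap: 0.528
```

arm_command:
  series:
    - [[0,0,-0.02],[0,0,0],1]
    - [[0,0,-0.03],[0,0,0],1]
    - [[0,0,-0.03],[0,0,0],1]
    - [[0,0,-0.03],[0,0,0],1]
    - [[0,0,-0.02],[0,0,0],1]
    - [[0,0,0],[0,0,0],1]

```text
t: 4.05
eef_pos: [0.5118, -0.0642, 0.1768]
ee_rot: [-0.004, 3.134, -0.003]
contact_force: [0.8, -0.2, -1.7]
finger_gap: 0.53
```

```bash
python3 - <<'E'
from h import *
for n in ("scene","side"):
    im=cv2.imread(f"pics/{n}0.png");hsv=cv2.cvtColor(im,cv2.COLOR_BGR2HSV)
    k=cv2.inRange(hsv,(50,190,90),(68,255,255));nn,l,s,c=cv2.connectedComponentsWithStats(k)
    i=1+np.argmax(s[1:,4]);cn=cv2.findContours((l==i).astype(np.uint8),0,2)[0][0]
    rc=cv2.approxPolyDP(cn,6,True)[:,0];print(n,s[i,4],rc.tolist());print(plane(n,rc,.025)[:,:2])
E
```

```text
Traceback (most recent call last):
ValueError: attempt to get argmax of an empty sequence
```

```bash
python3 - <<'E'
from h import *
for n,p in (("scene",(140,300)),("side",(305,300))):
    im=cv2.imread(f"pics/{n}0.png");hsv=cv2.cvtColor(im,cv2.COLOR_BGR2HSV);h=hsv[p[1],p[0]].astype(int);print(h)
    b=im.astype(int);k=((b[...,1]>b[...,2]*1.9+30)&(b[...,1]>b[...,0]*1.6)&(b[...,1]>95)).astype(np.uint8)
    nn,l,s,c=cv2.connectedComponentsWithStats(k)
    i=l[p[1],p[0]];cn=cv2.findContours((l==i).astype(np.uint8),0,2)[0][0]
    rc=cv2.approxPolyDP(cn,6,True)[:,0];print(n,s[i,4],rc.tolist());print(plane(n,rc,.025)[:,:2])
E
```

```text
[ 67 130 239]
scene 196436 [[0, 0], [0, 383], [511, 383], [511, 0]]
[[-1.3287  0.304 ]
 [ 0.4125 -0.5999]
 [ 1.1448  0.0092]
 [ 0.6151  1.7865]]
[ 66 153 138]
side 1930 [[306, 274], [276, 292], [308, 332], [343, 309]]
[[ 0.5119 -0.2502]
 [ 0.4087 -0.2621]
 [ 0.4252 -0.4054]
 [ 0.5432 -0.3919]]
```

```bash
python3 - <<'E'
from h import *
print(plane("scene",[(145,264),(184,293),(131,347),(90,313)],.025)[:,:2],plane("scene",[(145,264),(184,293),(131,347),(90,313)],.025).mean(0))
q=plane("side",[(307,270),(344,308),(309,334),(273,289)],.025);print(q[:,:2],q.mean(0))
E
```

```text
[[ 0.4194 -0.2478]
 [ 0.5426 -0.2429]
 [ 0.5484 -0.3942]
 [ 0.4239 -0.4028]] [ 0.4836 -0.3219  0.025 ]
[[ 0.5213 -0.2401]
 [ 0.5473 -0.3906]
 [ 0.4246 -0.4115]
 [ 0.4059 -0.2499]] [ 0.4748 -0.323   0.025 ]
```

arm_command:
  series:
    - [[0.004,-0.032,0.005],[0,0,0],1]
    - [[0.004,-0.032,0.005],[0,0,0],1]
    - [[0.004,-0.032,0.005],[0,0,0],1]
    - [[0.004,-0.033,0.005],[0,0,0],1]
    - [[0.004,-0.033,0.005],[0,0,0],1]
    - [[0.004,-0.033,0.005],[0,0,0],1]
    - [[0.004,-0.032,0.005],[0,0,0],1]
    - [[0.004,-0.032,0.005],[0,0,0],1]
    - [[0,0,0.02],[0,0,0],1]
    - [[0,0,0.02],[0,0,0],1]
    - [[0,0,0],[0,0,0],1]
    - [[0,0,0],[0,0,0],1]

```text
t: 5.05
eef_pos: [0.478, -0.3224, 0.0913]
ee_rot: [0.003, -3.141, -0.002]
contact_force: [0.2, -0.4, -1.8]
finger_gap: 0.53
```

```bash
python3 - <<'E'
from h import *
shot(3)
E
```

```text
(no output)
```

View pics/w3.png

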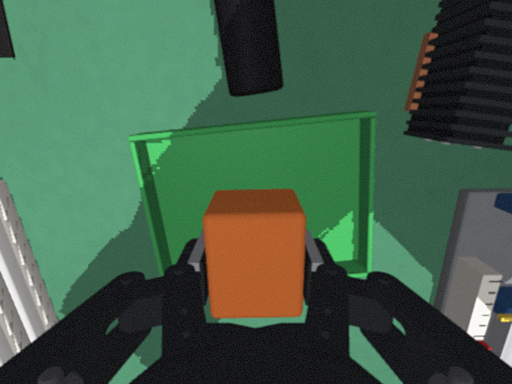

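arm_command:
  series:
    - [[0,0,0.02],[0,0,0],1]
    - [[0,0,0.02],[0,0,0],1]
    - [[0,0,0.009],[0,0,0],1]
    - [[0,0,0.004],[0,0,0],1]
    - [[0,0,0],[0,0,0],1]
    - [[0,0,0],[0,0,0],1]

```text
t: 5.6
eef_pos: [0.4788, -0.3231, 0.0393]
ee_rot: [-0.004, 3.141, -0.001]
contact_force: [-0.5, -0.3, -1.8]
finger_gap: 0.526
```

arm_command:
  series:
    - [[0,0,0.003],[0,0,0],1]
    - [[0,0,0],[0,0,0],1]
    - [[0,0,0],[0,0,0],-1]
    - [[0,0,0],[0,0,0],-1]
    - [[0,0,0],[0,0,0],-1]
    - [[0,0,0],[0,0,0],-1]
    - [[0,0,-0.03],[0,0,0],-1]
    - [[0,0,-0.04],[0,0,0],-1]
    - [[0,0,-0.04],[0,0,0],-1]
    - [[0,0,-0.04],[0,0,0],-1]
    - [[0,0,-0.04],[0,0,0],-1]
    - [[0,0,-0.03],[0,0,0],-1]

```text
t: 6.6
eef_pos: [0.4784, -0.3228, 0.2589]
ee_rot: [-0.003, 3.14, -0.003]
contact_force: [0.2, -0.5, 0.3]
finger_gap: 1.004
```

```bash
python3 - <<'E'
from h import *
s,im=shot(4);print(s["eef_pos"])
E
```

```text
[ 0.4784 -0.3228  0.2589]
```

View pics/w4.png

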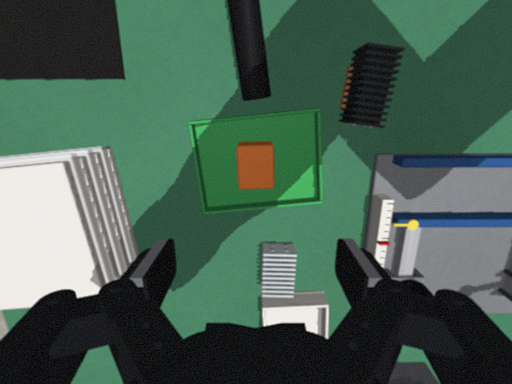

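arm_command:
  series:
    - [[-0.02,0.032,0],[0,0,0],1]
    - [[-0.02,0.032,0],[0,0,0],1]
    - [[-0.02,0.032,0],[0,0,0],1]
    - [[-0.02,0.032,0],[0,0,0],1]
    - [[-0.02,0.032,0],[0,0,0],1]
    - [[-0.02,0.032,0],[0,0,0],1]
    - [[-0.02,0.032,0],[0,0,0],1]
    - [[-0.02,0.032,0],[0,0,0],1]
    - [[-0.02,0.032,0],[0,0,0],1]
    - [[0,0,0],[0,0,-6.5],1]
    - [[0,0,0],[0,0,-6.5],1]

```text
t: 7.57
eef_pos: [0.6584, -0.0323, 0.2546]
ee_rot: [0.371, -3.119, -0.0]
contact_force: [-0.8, -0.2, -0.0]
finger_gap: 0.001
```

arm_command:
  series:
    - [[0,0,0],[0,0,-6.5],1]
    - [[0,0,0],[0,0,-6.5],1]
    - [[0,0,0],[0,0,-6.5],1]
    - [[0,0,0],[0,0,-6.5],1]
    - [[0,0,0],[0,0,-6.5],1]
    - [[0,0,0],[0,0,-6.5],1]
    - [[0,0,0],[0,0,-6.5],1]
    - [[0,0,0],[0,0,-6.5],1]
    - [[0,0,0],[0,0,-6.5],1]
    - [[0,0,0],[0,0,-6.5],1]
    - [[0,0,0],[0,0,-6.5],1]
    - [[0,0,0],[0,0,-5.5],1]

```text
t: 8.57
eef_pos: [0.6577, -0.0345, 0.2551]
ee_rot: [2.23, -2.212, -0.0]
contact_force: [0.1, 0.1, 0.3]
finger_gap: 0.004
```

```bash
python3 - <<'E'
from h import *
s,im=shot(5);print(s["eef_pos"],np.degrees(yaw(s)))
st=ld("s1.npy");print(plane("wrist",[(302.5,255.1)],.115,st))
hsv=cv2.cvtColor(im,cv2.COLOR_BGR2HSV)
k=cv2.inRange(hsv,(0,150,120),(5,255,255));n,l,q,c=cv2.connectedComponentsWithStats(k)
for i in range(1,n):
    if q[i,4]>100: print(q[i],c[i],plane("wrist",[c[i]],.115,s), tri([ray("wrist",[c[i]],s),ray("wrist",[(302.5,255.1)],st)]))
E
```

```text
[ 0.6577 -0.0345  0.2551] -89.5430429419577
[[0.6615 0.0313 0.115 ]]
```

View pics/w5.png

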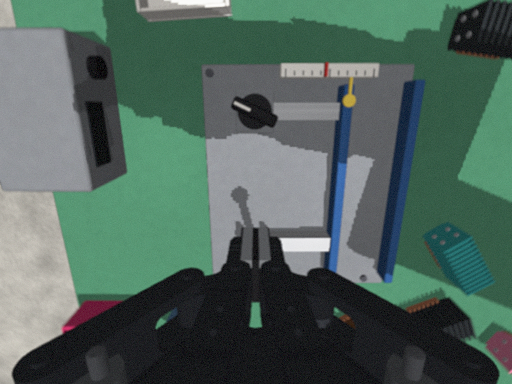

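arm_command:
  series:
    - [[0,-0.002,0.03],[0,0,0],1]
    - [[0,0,0.03],[0,0,0],1]
    - [[0,0,0.03],[0,0,0],1]
    - [[0,0,0.03],[0,0,0],1]
    - [[-0.005,0,0.015],[0,0,0],1]
    - [[-0.005,0,0],[0,0,0],1]
    - [[-0.005,0,0],[0,0,0],1]
    - [[0,0,0],[0,0,0],1]

```text
t: 9.28
eef_pos: [0.6603, -0.0186, 0.1217]
ee_rot: [-2.223, 2.219, -0.002]
contact_force: [-0.5, 0.4, 0.6]
finger_gap: -0.001
```

```bash
python3 - <<'E'
from h import *
a=imaging.capture("scene");b=imaging.capture("side")
A=cv2.resize(a[170:310,200:360],None,fx=2.4,fy=2.4);B=cv2.resize(b[150:260,230:360],None,fx=3,fy=3)
h=max(A.shape[0],B.shape[0]);pad=lambda i:cv2.copyMakeBorder(i,0,h-i.shape[0],0,0,0)
cv2.imwrite("pics/l1.png",np.hstack([pad(A),pad(B)]))
E
```

```text
(no output)
```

View pics/l1.png

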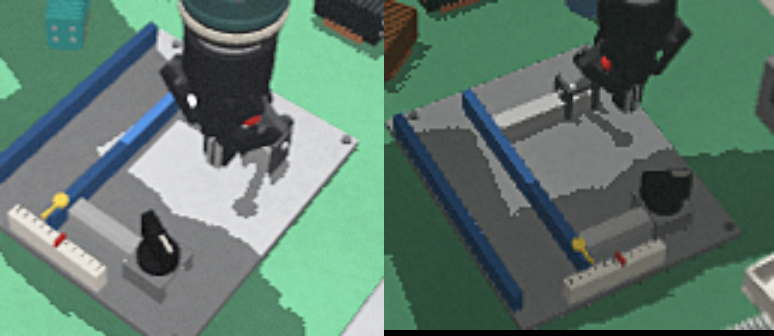

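arm_command:
  series:
    - [[-0.008,0,0],[0,0,0],1]
    - [[-0.008,0,0],[0,0,0],1]
    - [[-0.008,0,0],[0,0,0],1]
    - [[-0.008,0,0],[0,0,0],1]
    - [[-0.008,0,0],[0,0,0],1]
    - [[-0.008,0,0],[0,0,0],1]

```text
t: 9.88
eef_pos: [0.6598, 0.029, 0.1209]
ee_rot: [2.223, -2.219, 0.003]
contact_force: [0.1, -5.2, 3.3]
finger_gap: -0.001
```

Pushing with about 5 N; continue.

arm_command:
  series:
    - [[-0.008,0,0],[0,0,0],1]
    - [[-0.008,0,0],[0,0,0],1]
    - [[-0.008,0,0],[0,0,0],1]
    - [[-0.008,0,0],[0,0,0],1]
    - [[-0.006,0,0],[0,0,0],1]
    - [[-0.006,0,0],[0,0,0],1]

```text
t: 10.38
eef_pos: [0.6593, 0.0733, 0.12]
ee_rot: [2.224, -2.218, -0.0]
contact_force: [0.2, -3.1, -0.7]
finger_gap: -0.005
```

```bash
cat > lv.py <<'E'
from h import *
import sys
def two(name):
    a=imaging.capture("scene");b=imaging.capture("side")
    A=cv2.resize(a[170:310,200:360],None,fx=2.4,fy=2.4);B=cv2.resize(b[150:260,230:360],None,fx=3,fy=3)
    h=max(A.shape[0],B.shape[0]);pad=lambda i:cv2.copyMakeBorder(i,0,h-i.shape[0],0,0,0)
    cv2.imwrite("pics/"+name,np.hstack([pad(A),pad(B)]))
two(sys.argv[1])
E
python3 lv.py l2.png
```

```text
(no output)
```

View pics/l2.png

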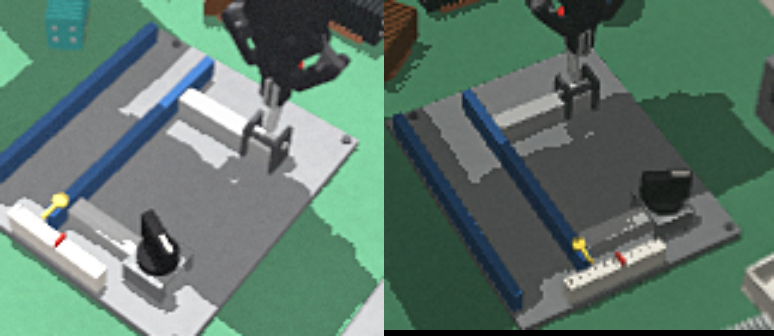

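arm_command:
  series:
    - [[-0.005,0,0],[0,0,0],1]
    - [[-0.005,0,0],[0,0,0],1]
    - [[-0.004,0,0],[0,0,0],1]

```text
t: 10.73
eef_pos: [0.6595, 0.0868, 0.1202]
ee_rot: [2.223, -2.219, -0.0]
contact_force: [0.6, -1.2, -0.7]
finger_gap: -0.002
```

arm_command:
  series:
    - [[-0.004,0,0],[0,0,0],1]
    - [[-0.004,0,0],[0,0,0],1]
    - [[-0.003,0,0],[0,0,0],1]
    - [[0,0,0],[0,0,0],1]

```text
t: 11.07
eef_pos: [0.6595, 0.092, 0.1202]
ee_rot: [2.213, -2.216, 0.014]
contact_force: [-1.5, -42.9, 0.7]
finger_gap: -0.002
```

arm_command:
  series:
    - [[0.012,0,0],[0,0,0],1]
    - [[0.02,0,0],[0,0,0],1]
    - [[0.02,0,-0.02],[0,0,0],1]
    - [[0.03,0,-0.02],[0,0,0],1]
    - [[0.03,0,-0.02],[0,0,0],1]
    - [[0.03,0,-0.02],[0,0,0],1]
    - [[0.02,0,-0.02],[0,0,0],-1]
    - [[0,0,0],[0,0,0],-1]
    - [[0,0,0],[0,0,0],-1]

```text
t: 11.82
eef_pos: [0.6602, -0.0652, 0.221]
ee_rot: [-2.221, 2.22, -0.002]
contact_force: [0.0, -0.3, -0.1]
finger_gap: 0.417
```

```bash
python3 lv.py l3.png; python3 - <<'E'
from h import *
s,im=shot(6);print(s["eef_pos"],np.degrees(yaw(s)),s["qpos"])
E
```

```text
[ 0.6595 -0.0636  0.2195] -89.85608004595906 [-0.2192  0.5174  0.2585  1.3129  0.0004 -1.7925]
```

View pics/l3.png

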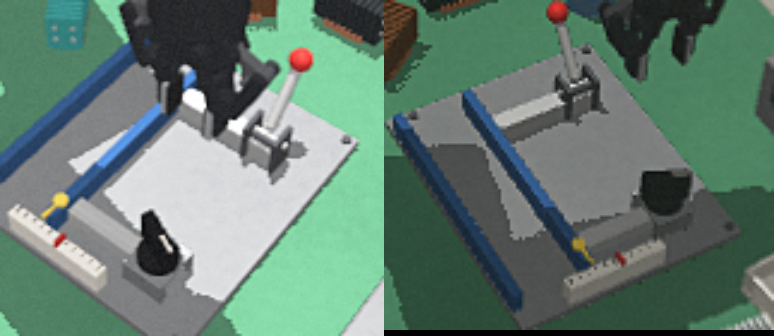

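View pics/w6.png

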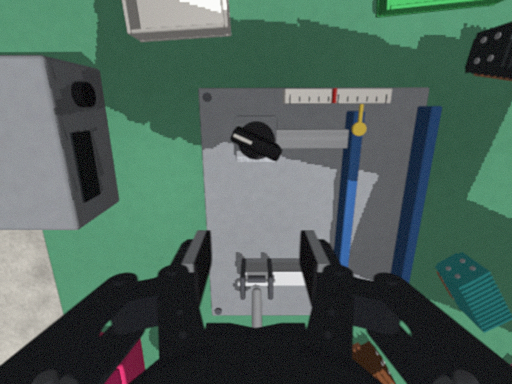

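```bash
python3 - <<'E'
from h import *
st=ld("s6.npy");im=cv2.imread("pics/w6.png");zoom(im,(215,80,415,200),4,"zw6.png")
print(plane("wrist",[(233,136),(280,155)],.080,st))
print("disc",plane("wrist",[(256,140)],.046,st))
print("ptr",plane("wrist",[(361,105)],.044,st),"mark",plane("wrist",[(334,95.5)],.046,st))
E
```

```text
[[ 0.6794 -0.1127  0.08  ]
 [ 0.6354 -0.0951  0.08  ]]
disc [[ 0.6579 -0.1051  0.046 ]]
ptr [[ 0.5504 -0.1407  0.044 ]] mark [[ 0.5795 -0.1498  0.046 ]]
```

View pics/zw6.png

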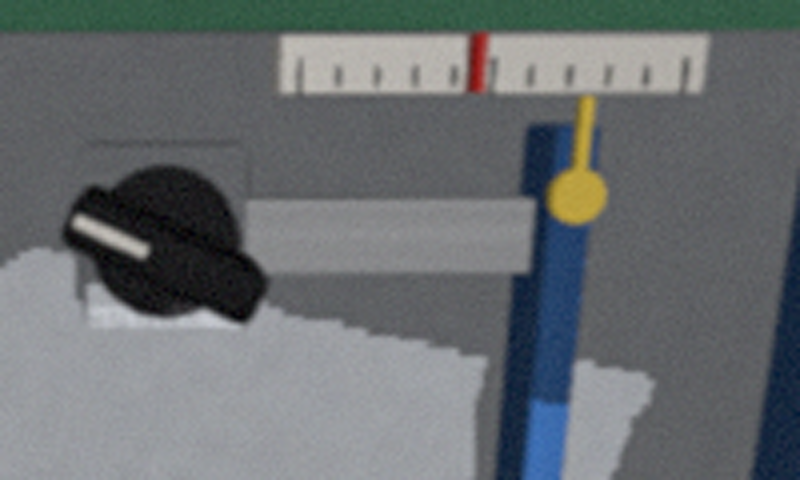

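arm_command:
  series:
    - [[0.021,0.001,0],[0,0,0],-1]
    - [[0.021,0.001,0],[0,0,0],-1]
    - [[0,0,0],[0,0,-6.4],-1]
    - [[0,0,0],[0,0,-6.4],-1]
    - [[0,0,0],[0,0,-6.4],-1]
    - [[0,0,0],[0,0,-6.4],-1]
    - [[0,0,0],[0,0,-6.4],-1]
    - [[0,0,0],[0,0,-6.4],-1]
    - [[0,0,0],[0,0,-6.4],-1]
    - [[0,0,0],[0,0,-6.4],-1]
    - [[0,0,0],[0,0,-6.4],-1]
    - [[0,0,0],[0,0,-6.4],-1]

```text
t: 12.97
eef_pos: [0.6576, -0.1051, 0.2193]
ee_rot: [-3.064, 0.693, 0.002]
contact_force: [-0.1, -0.1, 0.3]
finger_gap: 1.0
```

arm_command:
  series:
    - [[0,0,0],[0,0,0],-1]
    - [[0,0,0.02],[0,0,0],-1]
    - [[0,0,0.02],[0,0,0],-1]
    - [[0,0,0.02],[0,0,0],-1]
    - [[0,0,0],[0,0,0],-1]

```text
t: 13.38
eef_pos: [0.6561, -0.1052, 0.1562]
ee_rot: [-3.06, 0.708, 0.01]
contact_force: [-0.0, 0.2, 0.6]
finger_gap: 1.004
```

```bash
python3 - <<'E'
from h import *
s,im=shot(7);print(s["eef_pos"],np.degrees(yaw(s)),s["qpos"])
print(proj("wrist",[(.657,-.105,.08),(.657,-.105,.046)],s))
E
```

```text
[ 0.6561 -0.1052  0.1562] -26.045324198269057 [-0.2815  0.5471  0.1388  1.1686  0.0001 -2.9685]
[[253.5978 208.0261]
 [253.7651 194.0279]]
```

View pics/w7.png

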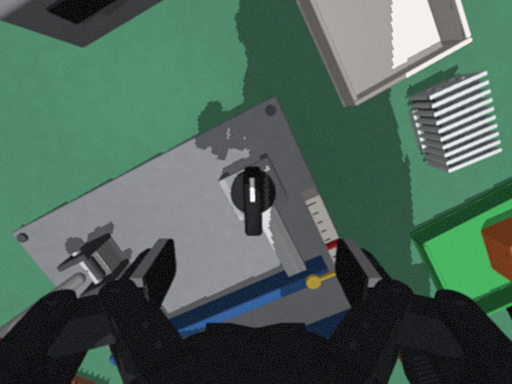

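arm_command:
  series:
    - [[0.001,0,0.02],[0,0,0],-1]
    - [[0,0,0.02],[0,0,0],-1]
    - [[0,0,0.02],[0,0,0],-1]
    - [[0,0,0.02],[0,0,0],-1]
    - [[0,0,0],[0,0,0],-1]
    - [[0,0,0],[0,0,0],1]
    - [[0,0,0],[0,0,0],1]
    - [[0,0,0],[0,0,0],1]
    - [[0,0,0],[0,0,0],1]
    - [[0,0,0],[0,0,0],1]
    - [[0,0,0],[0,0,0],1]
    - [[0,0,0],[0,0,0],1]

```text
t: 14.43
eef_pos: [0.6601, -0.1052, 0.0814]
ee_rot: [-3.058, 0.701, -0.004]
contact_force: [6.2, 14.0, 5.6]
finger_gap: 0.151
```

arm_command:
  series:
    - [[0,0,0],[0,0,3],1]
    - [[0,0,0],[0,0,5],1]
    - [[0,0,0],[0,0,6],1]
    - [[0,0,0],[0,0,6],1]
    - [[0,0,0],[0,0,0],1]

```text
t: 14.85
eef_pos: [0.6598, -0.1056, 0.0814]
ee_rot: [-2.887, 1.232, -0.003]
contact_force: [2.9, 11.1, 6.8]
finger_gap: 0.152
```

```bash
python3 - <<'E'
from h import *
s,im=shot(8);print(s)
E
```

```text
{'t': 14.85, 'qpos': array([-0.2817,  0.5939,  0.0133,  0.9882,  0.0028, -2.6167]), 'qd': array([-0.0007,  0.0007, -0.0012,  0.0001, -0.0013, -0.1585]), 'tau': array([ -7.3889, -85.2251,  32.7847,   0.0886,  -2.7683,   2.2763]), 'eef_pos': array([ 0.6598, -0.1056,  0.0814]), 'ee_rot': array([-2.8868,  1.2317, -0.0026]), 'contact_force': array([ 2.8675, 11.0636,  6.7758]), 'moment': array([ 1.8395, -0.5377, -0.0611]), 'finger_gap': 0.15201194993020908}
```

View pics/w8.png

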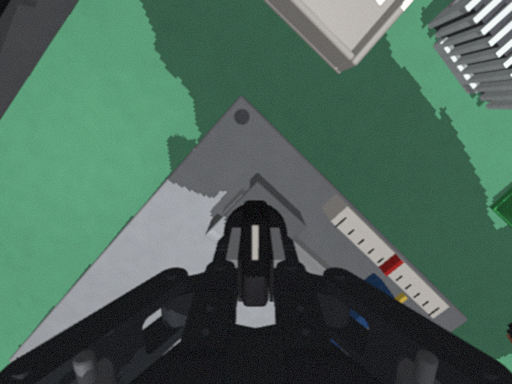

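arm_command:
  series:
    - [[0,0,0],[0,0,6],1]
    - [[0,0,0],[0,0,6],1]
    - [[0,0,0],[0,0,6],1]
    - [[0,0,0],[0,0,6],1]
    - [[0,0,0],[0,0,6],1]
    - [[0,0,0],[0,0,6],1]
    - [[0,0,0],[0,0,6],1]
    - [[0,0,0],[0,0,6],1]
    - [[0,0,0],[0,0,6],1]
    - [[0,0,0],[0,0,6],1]
    - [[0,0,0],[0,0,6],1]
    - [[0,0,0],[0,0,6],1]

```text
t: 15.9
eef_pos: [0.658, -0.1057, 0.0813]
ee_rot: [-1.615, 2.694, 0.003]
contact_force: [-8.0, 9.3, 15.4]
finger_gap: 0.156
```

arm_command:
  series:
    - [[0,0,0],[0,0,6],1]
    - [[0,0,0],[0,0,6],1]
    - [[0,0,0],[0,0,6],1]
    - [[0,0,0],[0,0,0],1]
    - [[0,0,0],[0,0,0],1]

```text
t: 16.32
eef_pos: [0.6577, -0.1054, 0.0813]
ee_rot: [1.18, -2.911, -0.004]
contact_force: [-10.1, 10.6, 16.0]
finger_gap: 0.151
```

```bash
python3 - <<'E'
from h import *
s,im=shot(9);print(s,np.degrees(yaw(s)))
E
```

```text
{'t': 16.3167, 'qpos': array([-0.282 ,  0.593 ,  0.0115,  0.9911,  0.002 , -1.052 ]), 'qd': array([-0.0023,  0.0013, -0.0005, -0.0018, -0.0005, -0.0226]), 'tau': array([ -5.592 , -80.0408,  37.0431,  -5.3165,  -1.9449,   0.507 ]), 'eef_pos': array([ 0.6577, -0.1054,  0.0813]), 'ee_rot': array([ 1.1799, -2.9114, -0.0042]), 'contact_force': array([-10.1242,  10.5838,  16.0363]), 'moment': array([ 2.0577,  2.1284, -0.0167]), 'finger_gap': 0.1507037241768759} -135.87885470844742
```

View pics/w9.png

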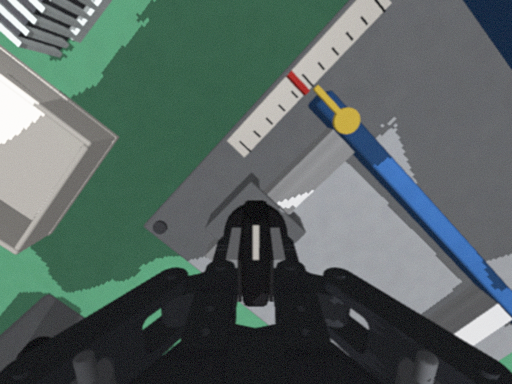

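```bash
cat > pm.py <<'E'
from h import *
import sys
k=sys.argv[1];st=ld(f"s{k}.npy");im=cv2.imread(f"pics/w{k}.png");hsv=cv2.cvtColor(im,cv2.COLOR_BGR2HSV)
r=cv2.inRange(hsv,(0,150,90),(6,255,255))|cv2.inRange(hsv,(174,150,90),(180,255,255))
y=cv2.inRange(hsv,(20,120,100),(34,255,255))
r[260:]=0;y[260:]=0
def big(m):
    n,l,s,c=cv2.connectedComponentsWithStats(m);i=1+np.argmax(s[1:,4]);q=np.argwhere(l==i)[:,::-1];return q.astype(float)
rp=big(r);yp=big(y)
# red: top face visible mostly -> centroid at z .046
print("red centroid px",rp.mean(0),len(rp),"z46",plane("wrist",[rp.mean(0)],.046,st)[0],"z42",plane("wrist",[rp.mean(0)],.042,st)[0])
w=plane("wrist",yp,.044,st);t=w[w[:,1]<w[:,1].min()+.010]
print("yellow px",yp.mean(0),"tip y",w[:,1].min(),"needle x",t[:,0].mean(),"disc/all x",w[:,0].mean())
W=plane("wrist",rp,.046,st);print("red x range",W[:,0].min(),W[:,0].max(),"y",W[:,1].min(),W[:,1].max(), "near pointer end x",W[W[:,1]>W[:,1].max()-.005][:,0].mean())
E
python3 pm.py 9; python3 -c "
from h import *
zoom(cv2.imread('pics/w9.png'),(260,50,380,140),6,'zw9.png')"
```

```text
red centroid px [297.6582  82.9051] 158 z46 [ 0.5794 -0.1501  0.046 ] z42 [ 0.5787 -0.1499  0.042 ]
yellow px [340.3522 113.9774] tip y -0.14195543224379398 needle x 0.5738268642704469 disc/all x 0.5736902443957624
red x range 0.577827038615792 0.5809054662795057 y -0.1568294315072955 -0.1433346556718133 near pointer end x 0.5793280352917747
```

View pics/zw9.png

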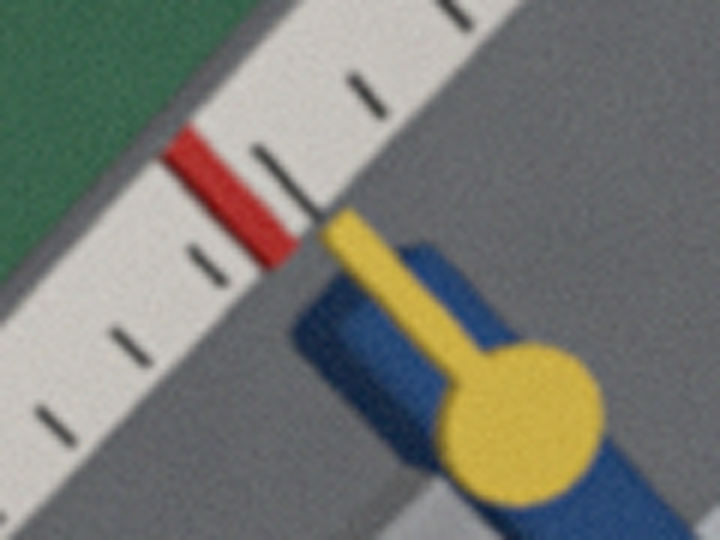

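arm_command:
  series:
    - [[0,0,0],[0,0,6],1]
    - [[0,0,0],[0,0,6],1]
    - [[0,0,0],[0,0,6],1]
    - [[0,0,0],[0,0,5],1]
    - [[0,0,0],[0,0,3],1]
    - [[0,0,0],[0,0,0],1]
    - [[0,0,0],[0,0,0],1]
    - [[0,0,0],[0,0,0],1]

```text
t: 17.03
eef_pos: [0.6574, -0.1049, 0.0813]
ee_rot: [0.496, -3.101, -0.006]
contact_force: [-11.7, 13.8, 19.0]
finger_gap: 0.155
```

```bash
python3 - <<'E'
from h import *
s,im=shot(10);print(s["eef_pos"],np.degrees(yaw(s)));zoom(im,(200,30,380,165),4,'zw10.png')
E
python3 pm.py 10
```

```text
[ 0.6574 -0.1049  0.0813] -161.8179376385836
red centroid px [219.6742  80.5379] 132 z46 [ 0.5791 -0.1501  0.046 ] z42 [ 0.5789 -0.1507  0.042 ]
yellow px [271.2189  98.8925] tip y -0.14241331569086385 needle x 0.5793713368837828 disc/all x 0.5791949244842564
red x range 0.5777482303469201 0.5804002415536467 y -0.1569638253366697 -0.14288050858790044 near pointer end x 0.5790375614774506
```

View pics/zw10.png

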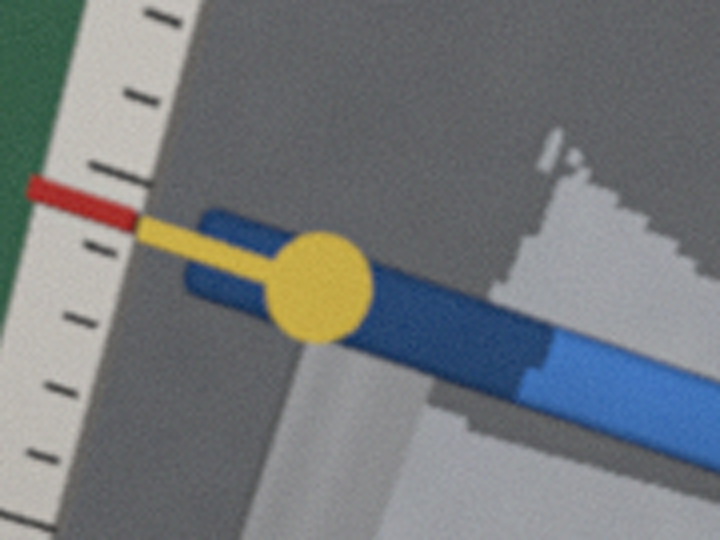

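arm_command:
  series:
    - [[0,0,0],[0,0,0],-1]
    - [[0,0,0],[0,0,0],-1]
    - [[0,0,0],[0,0,0],-1]
    - [[0,0,0],[0,0,0],-1]
    - [[0,0,0],[0,0,0],-1]
    - [[0,0,-0.02],[0,0,0],-1]
    - [[0,0,-0.03],[0,0,0],-1]
    - [[0,0,-0.03],[0,0,0],-1]
    - [[0,0,-0.03],[0,0,0],-1]
    - [[0,0,-0.03],[0,0,0],-1]
    - [[0,0,0],[0,0,0],-1]

```text
t: 18.0
eef_pos: [0.6604, -0.1074, 0.2261]
ee_rot: [-0.494, 3.096, -0.005]
contact_force: [0.8, -0.8, 0.0]
finger_gap: 0.997
```

```bash
python3 - <<'E'
from h import *
s,im=shot(11);print(s["eef_pos"],np.degrees(yaw(s)),s["qpos"])
E
python3 pm.py 11
```

```text
[ 0.6604 -0.1074  0.2261] -161.88086354968047 [-0.2829  0.5217  0.2839  1.3253 -0.0001 -0.5991]
red centroid px [484.594  256.2105] 133 z46 [0.6691 0.192  0.046 ] z42 [0.6701 0.1963 0.042 ]
yellow px [267.7526  99.6443] tip y -0.1417033610716014 needle x 0.5793029747693216 disc/all x 0.5791620101197247
red x range 0.6630343382074166 0.6769385778020445 y 0.18041918496288545 0.2075992357201164 near pointer end x 0.6678582655766337
```

View pics/w11.png

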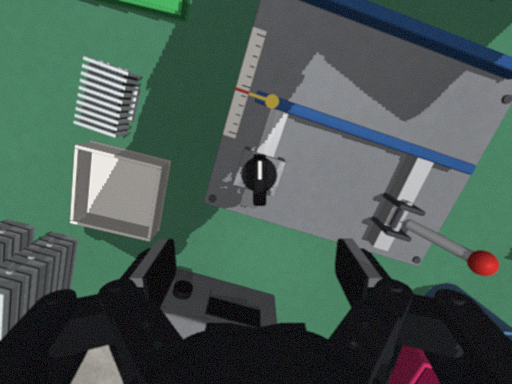

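```bash
python3 - <<'E'
from h import *
print("cup",plane("scene",[(382,228)],0), "cup top",plane("scene",[(386,194)],.1),"bottle",plane("scene",[(380,180)],0))
plan(.660,.172,.226,np.radians(-90),vmax=.03)
E
```

```text
cup [[0.7818 0.2097 0.    ]] cup top [[0.7616 0.223  0.1   ]] bottle [[0.6968 0.3603 0.    ]]
[[[-0.007,0.022,0.0],[0.0,0.0,-6.0],C],[[-0.01,0.021,0.0],[0.0,0.0,-6.0],C],[[-0.012,0.02,0.0],[0.0,0.0,-6.0],C],[[-0.014,0.019,0.0],[0.0,0.0,-6.0],C],[[-0.016,0.017,0.0],[0.0,0.0,-6.0],C],[[-0.017,0.016,0.0],[0.0,0.0,-6.0],C],[[-0.019,0.014,-0.001],[-0.1,0.0,-6.0],C],[[-0.02,0.012,0.0],[0.0,0.0,-6.0],C],[[-0.021,0.009,-0.001],[-0.1,0.0,-6.0],C],[[-0.022,0.007,0.0],[0.0,0.0,-6.0],C],[[-0.023,0.005,0.0],[-0.1,0.0,-5.9],C],[[-0.0229,0.0026,-0.001],[0.0,0.0,-6.0],C]]
end [0.66  0.172 0.226] turn err deg 0.025005783710566127
```

arm_command:
  series:
    - [[-0.007,0.022,0],[0,0,-6],1]
    - [[-0.01,0.021,0],[0,0,-6],1]
    - [[-0.012,0.02,0],[0,0,-6],1]
    - [[-0.014,0.019,0],[0,0,-6],1]
    - [[-0.016,0.017,0],[0,0,-6],1]
    - [[-0.017,0.016,0],[0,0,-6],1]
    - [[-0.019,0.014,0],[0,0,-6],1]
    - [[-0.02,0.012,0],[0,0,-6],1]
    - [[-0.021,0.009,0],[0,0,-6],1]
    - [[-0.022,0.007,0],[0,0,-6],1]
    - [[-0.023,0.005,0],[0,0,-6],1]
    - [[-0.023,0.003,0],[0,0,-6],1]

```text
t: 19.05
eef_pos: [0.6581, 0.1737, 0.2191]
ee_rot: [2.229, -2.213, -0.001]
contact_force: [0.2, -0.3, -0.4]
finger_gap: 0.003
```

arm_command:
  series:
    - [[0,0,0],[0,0,0],1]
    - [[0,0,0.025],[0,0,0],1]
    - [[0,0,0.025],[0,0,0],1]
    - [[0,0,0.025],[0,0,0],1]
    - [[0,0,0.025],[0,0,0],1]
    - [[0,0,0.005],[0,0,0],1]
    - [[0,0,0],[0,0,0],1]

```text
t: 19.63
eef_pos: [0.6573, 0.1721, 0.1133]
ee_rot: [2.22, -2.218, -0.004]
contact_force: [0.3, -0.5, -0.0]
finger_gap: 0.001
```

```bash
python3 lv.py l4.png
```

```text
(no output)
```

View pics/l4.png

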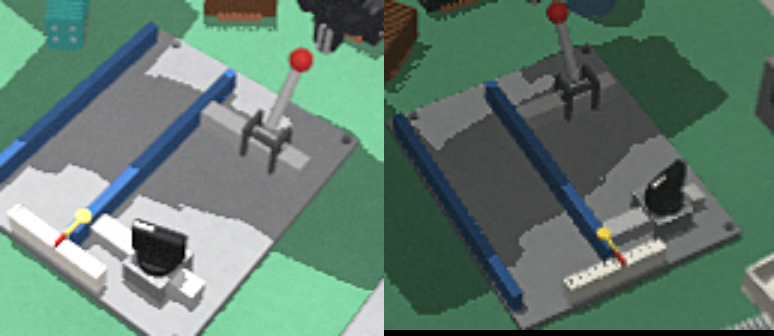

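arm_command:
  series:
    - [[0.008,0,-0.006],[0,0,0],1]
    - [[0.009,0,0],[0,0,0],1]
    - [[0.009,0,0],[0,0,0],1]
    - [[0.009,0,0],[0,0,0],1]
    - [[0.009,0,0],[0,0,0],1]
    - [[0.009,0,0],[0,0,0],1]
    - [[0.009,0,0],[0,0,0],1]
    - [[0.008,0,0],[0,0,0],1]

```text
t: 20.4
eef_pos: [0.6585, 0.1014, 0.1214]
ee_rot: [-2.223, 2.22, -0.0]
contact_force: [-0.5, 2.8, 2.3]
finger_gap: -0.004
```

arm_command:
  series:
    - [[0.006,0,0],[0,0,0],1]
    - [[0.006,0,0],[0,0,0],1]
    - [[0.006,0,0],[0,0,0],1]
    - [[0.006,0,0],[0,0,0],1]
    - [[0.006,0,0],[0,0,0],1]
    - [[0.004,0,0],[0,0,0],1]

```text
t: 20.9
eef_pos: [0.6584, 0.0684, 0.1209]
ee_rot: [-2.224, 2.219, 0.002]
contact_force: [0.8, 7.1, -1.8]
finger_gap: -0.001
```

arm_command:
  series:
    - [[0.003,0,0],[0,0,0],1]
    - [[0.003,0,0],[0,0,0],1]
    - [[0.002,0,0],[0,0,0],1]
    - [[0,0,0],[0,0,0],1]

```text
t: 21.23
eef_pos: [0.6585, 0.0603, 0.121]
ee_rot: [2.223, -2.219, -0.001]
contact_force: [0.1, 2.5, -0.8]
finger_gap: -0.0
```

arm_command:
  series:
    - [[0.003,0,0],[0,0,0],1]
    - [[0.002,0,0],[0,0,0],1]
    - [[0.002,0,0],[0,0,0],1]
    - [[0,0,0],[0,0,0],1]

```text
t: 21.57
eef_pos: [0.6586, 0.0533, 0.1213]
ee_rot: [2.224, -2.219, -0.0]
contact_force: [0.1, 2.6, -0.6]
finger_gap: 0.004
```

arm_command:
  series:
    - [[0.002,0,0],[0,0,0],1]
    - [[0.002,0,0],[0,0,0],1]
    - [[0.002,0,0],[0,0,0],1]
    - [[0,0,0],[0,0,0],1]

```text
t: 21.9
eef_pos: [0.6585, 0.0501, 0.1212]
ee_rot: [-2.223, 2.214, 0.006]
contact_force: [0.7, 22.8, 0.1]
finger_gap: 0.002
```

Stop reached. Back off and check.

arm_command:
  series:
    - [[-0.015,0,0],[0,0,0],1]
    - [[-0.025,0,0],[0,0,0],1]
    - [[-0.025,0,-0.03],[0,0,0],1]
    - [[0,0,-0.04],[0,0,0],1]
    - [[0,0,-0.04],[0,0,0],1]
    - [[0,0.02,-0.04],[0,0,0],-1]
    - [[0,0.035,-0.03],[0,0,0],-1]
    - [[0,0.035,0],[0,0,0],-1]
    - [[0,0.035,0],[0,0,0],-1]
    - [[0,0.035,0],[0,0,0],-1]
    - [[0,0,0],[0,0,0],-1]

```text
t: 22.82
eef_pos: [0.4977, 0.1122, 0.2965]
ee_rot: [2.223, -2.217, -0.0]
contact_force: [0.6, -0.1, 1.7]
finger_gap: 0.849
```

```bash
python3 lv.py l5.png;python3 - <<'E'
from h import *
s,im=shot(12);print(s["eef_pos"],np.degrees(yaw(s)),s["qpos"])
E
python3 pm.py 12
```

```text
[0.5024 0.1121 0.2965] -89.87339544001338 [ 0.0618  0.2357  0.0223  1.356  -0.001  -1.5113]Traceback (most recent call last):
  File "pm.py", line 9, in <module>
    rp=big(r);yp=big(y)
                 ~~~^^^
  File "pm.py", line 8, in big
    n,l,s,c=cv2.connectedComponentsWithStats(m);i=1+np.argmax(s[1:,4]);q=np.argwhere(l==i)[:,::-1];return q.astype(float)
                                                    ~~~~~~~~~^^^^^^^^^
    return _wrapfunc(a, 'argmax', axis=axis, out=out, **kwds)
    return bound(*args, **kwds)
ValueError: attempt to get argmax of an empty sequence
```

View pics/l5.png

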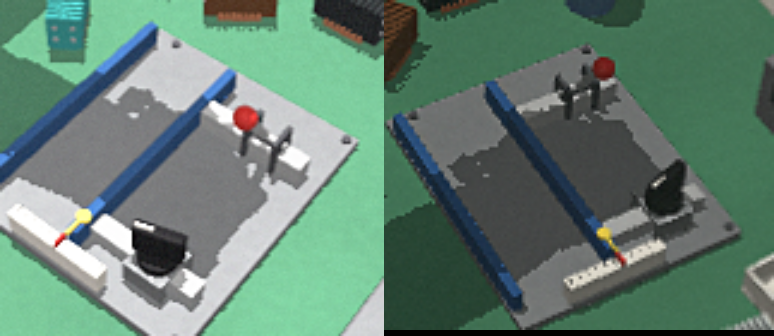

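View pics/w12.png

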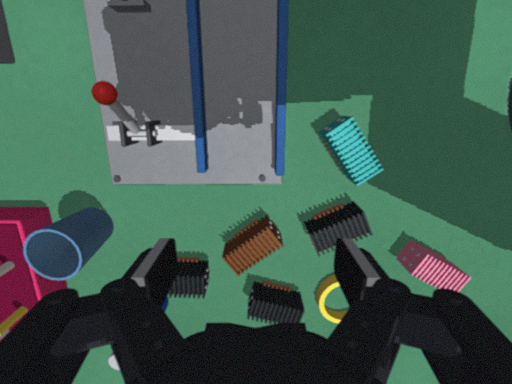

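```bash
python3 - <<'E'
from h import *
for nm,a,b in (("A",(258,152),(199,181)),("B",(312,138),(207,147)),("C",(348,172),(253,143)),("D",(153,238),(256,275)),("brown",(300,166),(230,163)),("tape",(279,129),(175,161)),("turq",(228,172),(210,207))):
    p=tri([ray("scene",[a]),ray("side",[b])]);print(nm,p,np.hypot(*p[:2]))
E
```

```text
A [0.381  0.2119 0.0332] 0.4359644147482117
B [0.4695 0.3533 0.0359] 0.5875883631046519
C [0.6243 0.3004 0.0309] 0.6927937921110853
D [ 0.3829 -0.1907  0.0325] 0.4277376656149741
brown [0.5078 0.2416 0.0315] 0.562325402902617
tape [0.3489 0.3562 0.0135] 0.4986149649219238
turq [0.3689 0.0951 0.0319] 0.38091207704390745
```

```bash
python3 - <<'E'
from h import *
plan(.385,.212,.24,np.pi,n=14)
E
```

```text
[[[-0.007,0.008,0.004],[0.0,0.0,6.4],C],[[-0.006,0.009,0.004],[0.0,0.0,6.4],C],[[-0.005,0.01,0.004],[0.0,0.0,6.4],C],[[-0.004,0.01,0.004],[0.0,0.0,6.4],C],[[-0.003,0.011,0.004],[0.0,0.0,6.5],C],[[-0.002,0.011,0.004],[0.0,0.0,6.4],C],[[0.0,0.011,0.004],[0.0,0.0,6.5],C],[[0.001,0.011,0.004],[0.0,0.0,6.4],C],[[0.002,0.011,0.004],[0.0,0.0,6.5],C],[[0.003,0.011,0.004],[0.0,0.0,6.4],C],[[0.005,0.01,0.004],[0.0,0.0,6.5],C],[[0.006,0.009,0.004],[0.0,0.0,6.4],C],[[0.007,0.009,0.004],[0.0,0.0,6.5],C],[[0.0074,0.0083,0.0039],[0.0,0.1,6.4],C]]
end [0.385 0.212 0.24 ] turn err deg 0.05546782378107926
```

arm_command:
  series:
    - [[-0.007,0.008,0.004],[0,0,6.4],-1]
    - [[-0.006,0.009,0.004],[0,0,6.4],-1]
    - [[-0.005,0.01,0.004],[0,0,6.4],-1]
    - [[-0.004,0.01,0.004],[0,0,6.4],-1]
    - [[-0.003,0.011,0.004],[0,0,6.5],-1]
    - [[-0.002,0.011,0.004],[0,0,6.4],-1]
    - [[0,0.011,0.004],[0,0,6.5],-1]
    - [[0.001,0.011,0.004],[0,0,6.4],-1]
    - [[0.002,0.011,0.004],[0,0,6.5],-1]
    - [[0.003,0.011,0.004],[0,0,6.4],-1]
    - [[0.005,0.01,0.004],[0,0,6.5],-1]
    - [[0.006,0.009,0.004],[0,0,6.4],-1]

```text
t: 23.97
eef_pos: [0.4027, 0.198, 0.2473]
ee_rot: [-0.344, 3.123, -0.001]
contact_force: [-0.8, -0.6, 0.9]
finger_gap: 0.999
```

arm_command:
  series:
    - [[0.007,0.009,0.004],[0,0,6.4],-1]
    - [[0.007,0.008,0.004],[0,0,6.4],-1]
    - [[0,0,0],[0,0,0],-1]
    - [[0,0,0],[0,0,0],-1]

```text
t: 24.3
eef_pos: [0.3859, 0.2122, 0.2395]
ee_rot: [0.009, -3.142, 0.001]
contact_force: [1.1, 0.2, 0.2]
finger_gap: 0.999
```

```bash
python3 - <<'E'
from h import *
s,im=shot(13);print(s["eef_pos"],np.degrees(yaw(s)),s["qpos"])
E
```

```text
[0.3859 0.2122 0.2395] -179.65754586259874 [ 0.3175  0.1253 -0.2745  1.1712 -0.0005  0.3115]
```

View pics/w13.png

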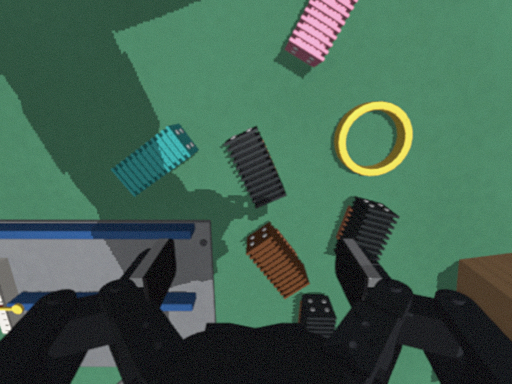

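```bash
cat > sk.py <<'E'
from h import *
import sys
def sink(k,seed,z=.055,thr=45):
    st=ld(f"s{k}.npy");im=cv2.imread(f"pics/w{k}.png");hsv=cv2.cvtColor(im,cv2.COLOR_BGR2HSV)
    m=((hsv[...,2]<thr)|((hsv[...,1]<75)&(hsv[...,2]<90))).astype(np.uint8)
    m=cv2.morphologyEx(m,cv2.MORPH_CLOSE,np.ones((5,5)));m=cv2.morphologyEx(m,cv2.MORPH_OPEN,np.ones((5,5)))
    n,l,s,c=cv2.connectedComponentsWithStats(m);i=l[seed[1],seed[0]]
    q=np.argwhere(l==i)[:,::-1].astype(np.float32)
    w=plane("wrist",q,z,st)[:,:2]
    (cx,cy),(a,b),an=cv2.minAreaRect((w*1000).astype(np.float32))
    if a<b: an+=90;a,b=b,a
    print("label",i,"n",len(q),"c",cx/1000,cy/1000,"size",a,b,"long axis deg",an, "px box",q.min(0),q.max(0))
    return l==i
if __name__=="__main__":
    m=sink(sys.argv[1],(int(sys.argv[2]),int(sys.argv[3])),thr=int(sys.argv[4]) if len(sys.argv)>4 else 45)
    im=cv2.imread(f"pics/w{sys.argv[1]}.png");im[m]=im[m]//2+np.array([0,0,127],np.uint8);cv2.imwrite(f"pics/m{sys.argv[1]}.png",im)
E
python3 sk.py 13 255 165
```

```text
label 2 n 2558 c 0.3774793701171875 0.21221588134765626 size 86.18195343017578 41.039306640625 long axis deg 24.154491424560547 px box [227. 128.] [283. 206.]
```

View pics/m13.png

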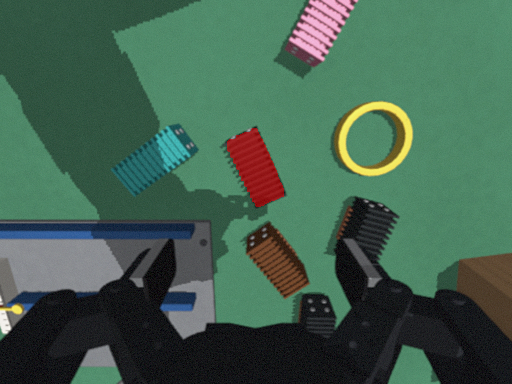

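arm_command:
  series:
    - [[0.004,0,0.03],[0,0,-6],-0.4]
    - [[0.004,0,0.03],[0,0,-6],-0.4]
    - [[0,0,0.03],[0,0,-6],-0.4]
    - [[0,0,0.03],[0,0,-6.3],-0.4]
    - [[0,0,0],[0,0,0],-0.4]
    - [[0,0,0],[0,0,0],-0.4]

```text
t: 24.85
eef_pos: [0.3773, 0.211, 0.1196]
ee_rot: [0.661, -3.069, 0.001]
contact_force: [0.2, -0.1, 0.3]
finger_gap: 0.704
```

```bash
python3 - <<'E'
from h import *
s,im=shot(14);print(s["eef_pos"],np.degrees(yaw(s)),s["finger_gap"])
print(proj("wrist",[(.378,.212,.055)],s))
E
```

```text
[0.3773 0.211  0.1196] -155.68897799320214 0.7039600316321728
[[256.0925 218.2035]]
```

View pics/w14.png

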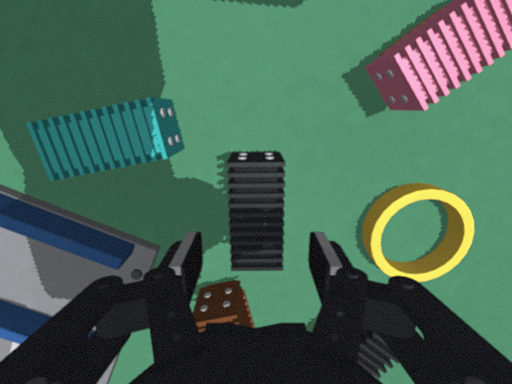

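arm_command:
  series:
    - [[0,0,0.025],[0,0,0],-0.4]
    - [[0,0,0.025],[0,0,0],-0.4]
    - [[0,0,0.02],[0,0,0],-0.4]
    - [[0,0,0.008],[0,0,0],-0.4]
    - [[0,0,0],[0,0,0],1]
    - [[0,0,0],[0,0,0],1]
    - [[0,0,0],[0,0,0],1]
    - [[0,0,0],[0,0,0],1]
    - [[0,0,0],[0,0,0],1]
    - [[0,0,0],[0,0,0],1]

```text
t: 25.73
eef_pos: [0.378, 0.2118, 0.0429]
ee_rot: [-0.664, 3.068, 0.0]
contact_force: [-1.7, -0.1, 9.7]
finger_gap: 0.462
```

arm_command:
  series:
    - [[0,0,-0.02],[0,0,0],1]
    - [[0,0,-0.03],[0,0,0],1]
    - [[0,0,-0.03],[0,0,0],1]
    - [[0,0,-0.03],[0,0,0],1]
    - [[0,0,-0.01],[0,0,0],1]
    - [[0,0,0],[0,0,0],1]

```text
t: 26.23
eef_pos: [0.3783, 0.2119, 0.1645]
ee_rot: [-0.663, 3.066, 0.001]
contact_force: [0.8, -0.3, -4.5]
finger_gap: 0.46
```

```bash
python3 - <<'E'
from h import *
plan(.524,.096,.16,np.pi,n=8)
E
```

```text
[[[-0.011,-0.021,0.001],[0.0,0.0,3.1],C],[[-0.012,-0.02,0.001],[0.0,0.0,3.0],C],[[-0.013,-0.019,0.001],[0.0,0.0,3.1],C],[[-0.014,-0.019,0.0],[0.0,0.1,3.0],C],[[-0.014,-0.018,0.0],[0.0,0.0,3.1],C],[[-0.016,-0.017,0.001],[0.0,0.1,3.0],C],[[-0.016,-0.017,0.0],[0.0,0.0,3.1],C],[[-0.0172,-0.0153,0.0009],[0.0,0.1,3.0],C]]
end [0.524 0.096 0.16 ] turn err deg 0.05575202728975638
```

arm_command:
  series:
    - [[-0.011,-0.021,0.001],[0,0,3.1],1]
    - [[-0.012,-0.02,0.001],[0,0,3],1]
    - [[-0.013,-0.019,0.001],[0,0,3.1],1]
    - [[-0.014,-0.019,0],[0,0,3],1]
    - [[-0.014,-0.018,0],[0,0,3.1],1]
    - [[-0.016,-0.017,0.001],[0,0,3],1]
    - [[-0.016,-0.017,0],[0,0,3.1],1]
    - [[-0.017,-0.015,0.001],[0,0,3],1]
    - [[0,0,0],[0,0,0],1]
    - [[0,0,0],[0,0,0],1]

```text
t: 27.07
eef_pos: [0.5225, 0.0952, 0.1554]
ee_rot: [-0.001, -3.14, 0.0]
contact_force: [-0.1, 1.1, -3.5]
finger_gap: 0.457
```

```bash
python3 - <<'E'
from h import *
s,im=shot(15);print(s["eef_pos"],np.degrees(yaw(s)),s["finger_gap"])
E
```

```text
[0.5225 0.0952 0.1554] 179.94932889089307 0.456771953471305
```

View pics/w15.png

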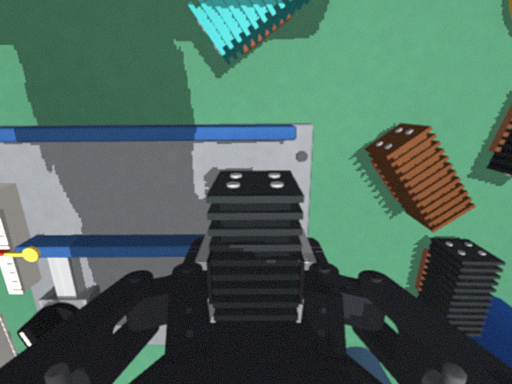

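```bash
python3 - <<'E'
from h import *
s=ld("s15.npy")
print("wall inner",plane("wrist",[(100,139.5),(250,138.5)],.040,s),"fence",plane("wrist",[(100,236.5),(180,236)],.042,s))
print("sink end top",plane("wrist",[(225,171),(285,171)],.167,s),plane("wrist",[(225,197),(285,197)],.167,s))
E
```

```text
wall inner [[ 0.4731 -0.0362  0.04  ]
 [ 0.4725  0.0906  0.04  ]] fence [[ 0.5624 -0.0499  0.042 ]
 [ 0.5619  0.0248  0.042 ]]
sink end top [[0.4717 0.0829 0.167 ]
 [0.4717 0.1068 0.167 ]] [[0.4825 0.0826 0.167 ]
 [0.4826 0.1071 0.167 ]]
```

```bash
python3 - <<'E'
from h import *
zoom(cv2.imread("pics/w15.png"),(60,115,220,275),4.5,"z15.png")
E
```

```text
(no output)
```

View pics/z15.png

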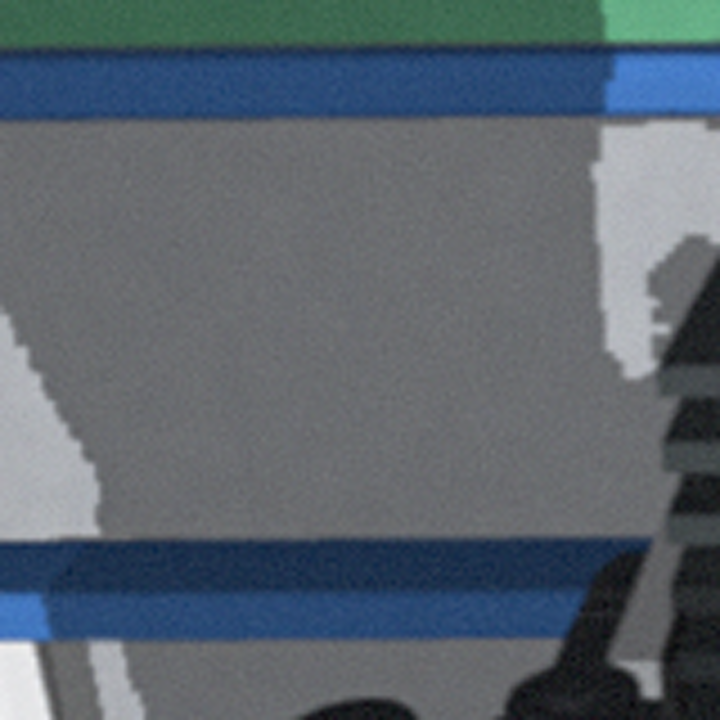

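arm_command:
  series:
    - [[0,0,0.025],[0,0,0],1]
    - [[0,0,0.025],[0,0,0],1]
    - [[0,0,0.025],[0,0,0],1]
    - [[0,0,0.015],[0,0,0],1]
    - [[0,0,0.006],[0,0,0],1]
    - [[0,0,0],[0,0,0],1]

```text
t: 27.62
eef_pos: [0.5211, 0.0963, 0.0596]
ee_rot: [0.002, -3.139, 0.0]
contact_force: [-1.0, 0.8, -2.6]
finger_gap: 0.46
```

arm_command:
  series:
    - [[0,0,0.003],[0,0,0],1]
    - [[0,0,0.002],[0,0,0],1]
    - [[0,0,0],[0,0,0],1]

```text
t: 27.87
eef_pos: [0.5228, 0.096, 0.0562]
ee_rot: [-0.001, 3.141, 0.0]
contact_force: [-1.3, 0.2, -3.9]
finger_gap: 0.463
```

arm_command:
  series:
    - [[0,0,0.002],[0,0,0],1]
    - [[0,0,0],[0,0,0],1]
    - [[0,0,0],[0,0,0],0]
    - [[0,0,0],[0,0,0],-0.25]
    - [[0,0,0],[0,0,0],-0.25]
    - [[0,0,-0.015],[0,0,0],-0.25]
    - [[0,0,-0.025],[0,0,0],-0.25]
    - [[0,0,-0.04],[0,0,0],-0.25]
    - [[0,0,-0.04],[0,0,0],-0.25]
    - [[0,0,-0.04],[0,0,0],-0.25]
    - [[0,0,-0.02],[0,0,0],-0.4]
    - [[0,0,0],[0,0,0],-0.4]

```text
t: 28.87
eef_pos: [0.5242, 0.0959, 0.2384]
ee_rot: [-0.001, 3.134, 0.0]
contact_force: [-0.2, 0.3, -0.1]
finger_gap: 0.707
```

```bash
python3 - <<'E'
from h import *
s,im=shot(16);print(s["eef_pos"],np.degrees(yaw(s)),s["finger_gap"])
E
```

```text
[0.5242 0.0959 0.2384] -179.98041921997316 0.7066018417701478
```

View pics/w16.png

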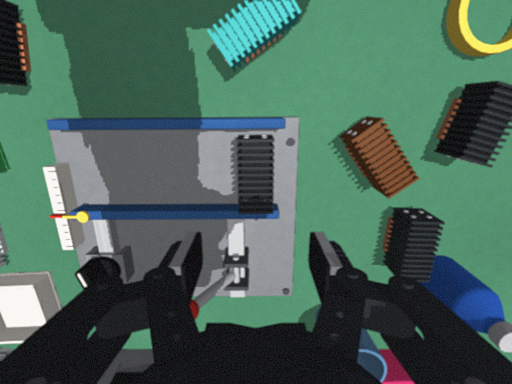

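arm_command:
  series:
    - [[-0.015,0.03,0],[0,0,0],-0.4]
    - [[-0.015,0.03,0],[0,0,0],-0.4]
    - [[-0.015,0.03,0],[0,0,0],-0.4]
    - [[-0.015,0.03,0],[0,0,0],-0.4]
    - [[-0.015,0.03,0],[0,0,0],-0.4]
    - [[-0.015,0.03,0],[0,0,0],-0.4]
    - [[0,0.02,0],[0,0,0],-0.4]
    - [[0,0,0],[0,0,0],-0.4]
    - [[0,0,0],[0,0,0],-0.4]

```text
t: 29.67
eef_pos: [0.6121, 0.2967, 0.2319]
ee_rot: [0.003, -3.14, 0.001]
contact_force: [-0.4, -0.2, -0.5]
finger_gap: 0.697
```

```bash
python3 - <<'E'
from h import *
s,im=shot(17);print(s["eef_pos"],np.degrees(yaw(s)),s["finger_gap"])
print(proj("wrist",[(.624,.3,.055)],s))
E
```

```text
[0.6121 0.2967 0.2319] -179.88871211461063 0.6970541605176732
[[258.5056 188.4255]]
```

View pics/w17.png

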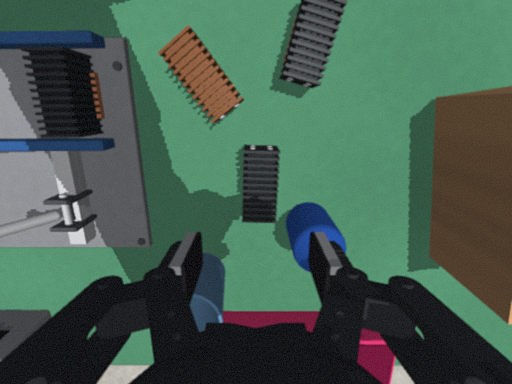

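```bash
python3 sk.py 17 260 185 50;  python3 - <<'E'
from h import *
s=ld("s17.npy");im=cv2.imread("pics/w17.png");zoom(im,(220,130,370,290),4,"z17.png")
print(plane("wrist",[(288,222),(303,205),(320,206)],0,s),plane("wrist",[(325,253)],.11,s))
E
```

```text
label 12 n 2597 c 0.6200985717773437 0.3011440734863281 size 87.22418975830078 39.483333587646484 long axis deg 179.7148208618164 px box [242. 146.] [278. 221.]
[[0.6886 0.3418 0.    ]
 [0.6636 0.3612 0.    ]
 [0.665  0.3844 0.    ]] [[0.674  0.3651 0.11  ]]
```

View pics/z17.png

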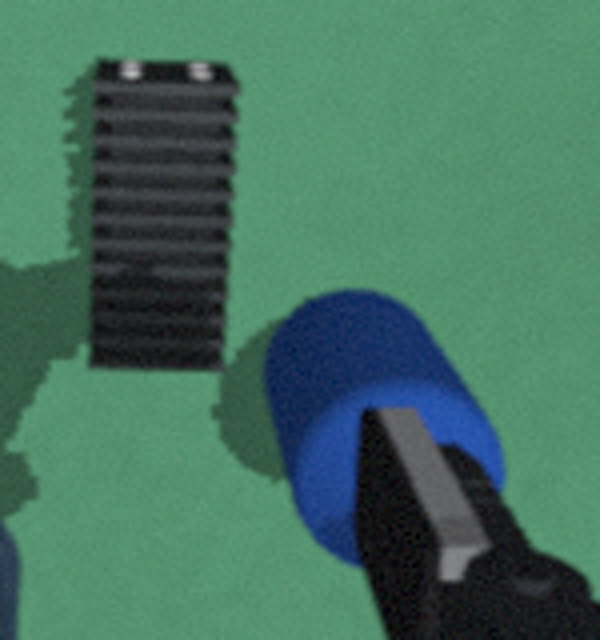

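arm_command:
  series:
    - [[0,0.003,0.03],[0,0,1],-0.4]
    - [[0,0,0.03],[0,0,0],-0.4]
    - [[0,0,0.03],[0,0,0],-0.4]
    - [[0,0,0.02],[0,0,0],-0.4]
    - [[0,0,0],[0,0,0],-0.4]
    - [[0,0,0],[0,0,0],-0.4]

```text
t: 30.22
eef_pos: [0.612, 0.2978, 0.1235]
ee_rot: [-0.028, -3.14, 0.001]
contact_force: [0.7, 0.5, 1.9]
finger_gap: 0.698
```

```bash
python3 - <<'E'
from h import *
s,im=shot(18);print(s["eef_pos"],np.degrees(yaw(s)),s["finger_gap"])
print(proj("wrist",[(.6215,.301,.055)],s))
E
```

```text
[0.612  0.2978 0.1235] 178.96307345303362 0.6981636003781718
[[260.2887 226.5229]]
```

View pics/w18.png

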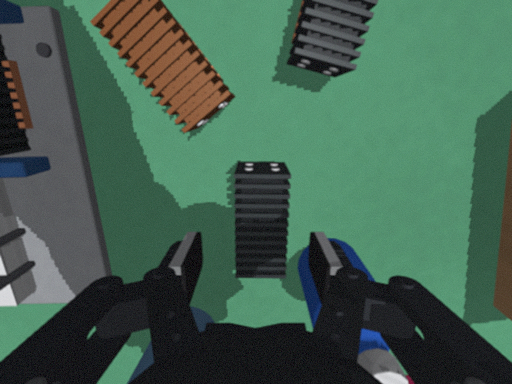

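arm_command:
  series:
    - [[0,0.003,0.02],[0,0,0],-0.4]
    - [[0,0,0.025],[0,0,0],-0.4]
    - [[0,0,0.025],[0,0,0],-0.4]
    - [[0,0,0.012],[0,0,0],-0.4]
    - [[0,0,0],[0,0,0],-0.4]
    - [[0,0,0],[0,0,0],1]
    - [[0,0,0],[0,0,0],1]
    - [[0,0,0],[0,0,0],1]
    - [[0,0,0],[0,0,0],1]
    - [[0,0,0],[0,0,0],1]
    - [[0,0,0],[0,0,0],1]

```text
t: 31.18
eef_pos: [0.6136, 0.3023, 0.044]
ee_rot: [0.027, 3.138, 0.002]
contact_force: [-0.7, -0.3, 7.6]
finger_gap: 0.462
```

arm_command:
  series:
    - [[0,0,-0.02],[0,0,0],1]
    - [[0,0,-0.03],[0,0,0],1]
    - [[0,0,-0.03],[0,0,0],1]
    - [[0,0,-0.03],[0,0,0],1]
    - [[0,0,-0.03],[0,0,0],1]
    - [[0,0,0],[0,0,0],1]
    - [[0,0,0],[0,0,0],1]

```text
t: 31.77
eef_pos: [0.6133, 0.3022, 0.184]
ee_rot: [0.027, 3.138, 0.002]
contact_force: [0.5, -0.8, -4.5]
finger_gap: 0.46
```

arm_command:
  series:
    - [[0.011,-0.03,0],[0,0,-1],1]
    - [[0.011,-0.03,0],[0,0,0],1]
    - [[0.011,-0.03,0],[0,0,0],1]
    - [[0.011,-0.03,0],[0,0,0],1]
    - [[0.011,-0.031,0],[0,0,0],1]
    - [[0.011,-0.031,0],[0,0,0],1]
    - [[0.011,-0.031,0],[0,0,0],1]
    - [[0.01,-0.031,0],[0,0,0],1]
    - [[0.01,-0.03,0.02],[0,0,0],1]
    - [[0,0,0],[0,0,0],1]
    - [[0,0,0],[0,0,0],1]

```text
t: 32.68
eef_pos: [0.5135, 0.0269, 0.1603]
ee_rot: [-0.004, -3.139, -0.0]
contact_force: [1.0, 0.4, -2.7]
finger_gap: 0.463
```

```bash
python3 - <<'E'
from h import *
s,im=shot(19);print(s["eef_pos"],np.degrees(yaw(s)),s["finger_gap"])
E
```

```text
[0.5135 0.0269 0.1603] 179.87151220437272 0.46251600300367074
```

View pics/w19.png

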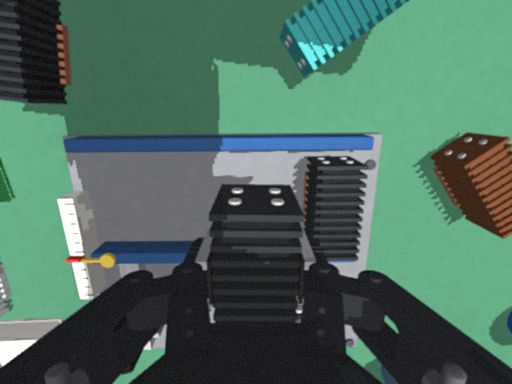

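```bash
python3 - <<'E'
from h import *
s=ld("s19.npy")
print("sink end top",plane("wrist",[(220,213),(290,213)],.172,s),"wall",plane("wrist",[(220,150.5)],.04,s))
zoom(cv2.imread("pics/w19.png"),(190,125,380,275),4,"z19.png")
E
```

```text
sink end top [[0.4805 0.0119 0.172 ]
 [0.4806 0.0411 0.172 ]] wall [[ 0.4742 -0.004   0.04  ]]
```

View pics/z19.png

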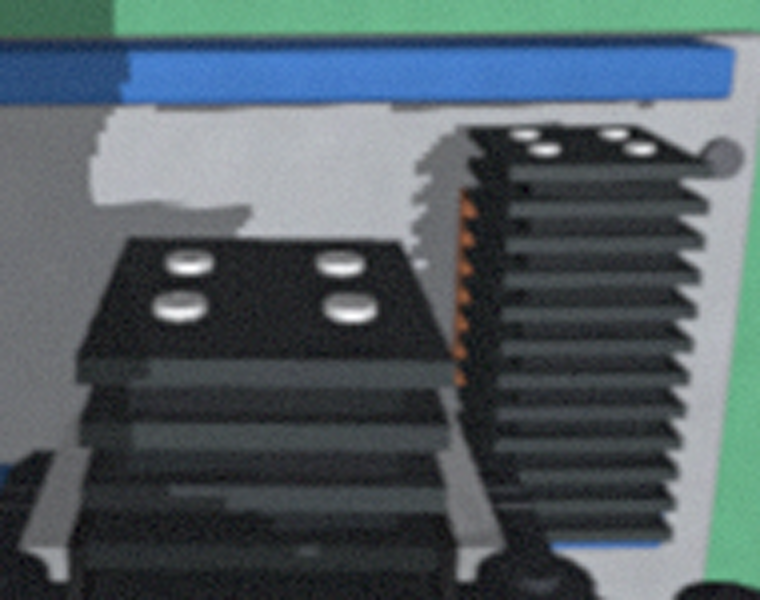

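arm_command:
  series:
    - [[0,0,0.025],[0,0,0],1]
    - [[0,0,0.025],[0,0,0],1]
    - [[0,0,0.025],[0,0,0],1]
    - [[0,0,0.015],[0,0,0],1]
    - [[0,0,0.009],[0,0,0],1]
    - [[0,0,0.004],[0,0,0],1]
    - [[0,0,0],[0,0,0],1]
    - [[0,0,0],[0,0,0],1]

```text
t: 33.4
eef_pos: [0.5156, 0.0283, 0.0593]
ee_rot: [-0.001, 3.141, -0.0]
contact_force: [0.1, -0.1, -3.4]
finger_gap: 0.465
```

arm_command:
  series:
    - [[0,0,0.003],[0,0,0],1]
    - [[0,0,0.002],[0,0,0],1]
    - [[0,0,0],[0,0,0],0]
    - [[0,0,0],[0,0,0],-0.25]
    - [[0,0,0],[0,0,0],-0.25]
    - [[0,0,-0.015],[0,0,0],-0.25]
    - [[0,0,-0.025],[0,0,0],-0.25]
    - [[0,0,-0.04],[0,0,0],-0.25]
    - [[0,0,-0.04],[0,0,0],-0.25]
    - [[0,0,-0.04],[0,0,0],-0.25]
    - [[0,0,-0.02],[0,0,0],-0.4]
    - [[0,0,0],[0,0,0],-0.4]

```text
t: 34.4
eef_pos: [0.5168, 0.0279, 0.2385]
ee_rot: [-0.001, 3.134, -0.001]
contact_force: [-0.8, 0.0, -0.2]
finger_gap: 0.697
```

```bash
python3 - <<'E'
from h import *
s,im=shot(20);print(s["eef_pos"],np.degrees(yaw(s)),s["finger_gap"])
E
```

```text
[0.5168 0.0279 0.2385] -179.97507637267933 0.697475494270023
```

View pics/w20.png

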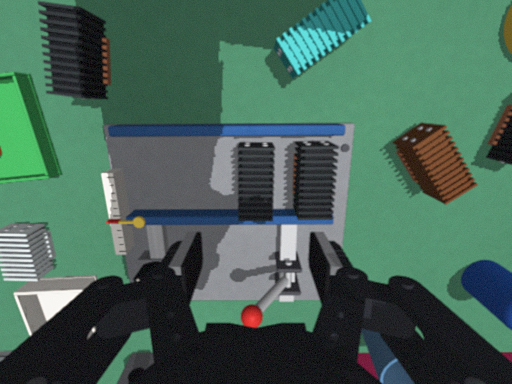

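arm_command:
  series:
    - [[0.019,-0.031,0],[0,0,0],-0.4]
    - [[0.019,-0.031,0],[0,0,0],-0.4]
    - [[0.019,-0.031,0],[0,0,0],-0.4]
    - [[0.019,-0.031,0],[0,0,0],-0.4]
    - [[0.019,-0.031,0],[0,0,0],-0.4]
    - [[0.019,-0.031,0],[0,0,0],-0.4]
    - [[0.018,-0.031,0],[0,0,0],-0.4]
    - [[0,0,0],[0,0,0],-0.4]
    - [[0,0,0],[0,0,0],-0.4]

```text
t: 35.2
eef_pos: [0.3821, -0.1901, 0.2329]
ee_rot: [-0.005, -3.141, -0.001]
contact_force: [0.2, -0.2, 0.6]
finger_gap: 0.702
```

```bash
python3 - <<'E'
from h import *
s,im=shot(21);print(s["eef_pos"],np.degrees(yaw(s)),s["finger_gap"])
print(proj("wrist",[(.383,-.191,.055)],s))
E
python3 sk.py 21 255 165 50
```

```text
[ 0.3821 -0.1901  0.2329] 179.80630071453604 0.7016238749462961
[[254.5311 178.4646]]
label 0 n 144130 c 0.44936962890625 -0.1894574279785156 size 718.747314453125 478.3348388671875 long axis deg 89.81334686279297 px box [0. 0.] [511. 383.]
```

View pics/m21.png

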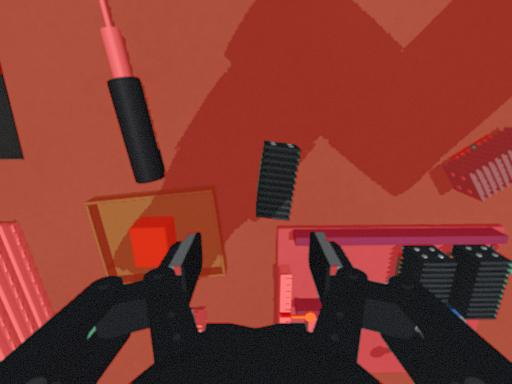

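```bash
python3 sk.py 21 278 185 50
```

```text
label 3 n 2746 c 0.3867646484375 -0.16700802612304688 size 87.98755645751953 41.814571380615234 long axis deg 172.29408264160156 px box [256. 141.] [299. 219.]
```

View pics/m21.png

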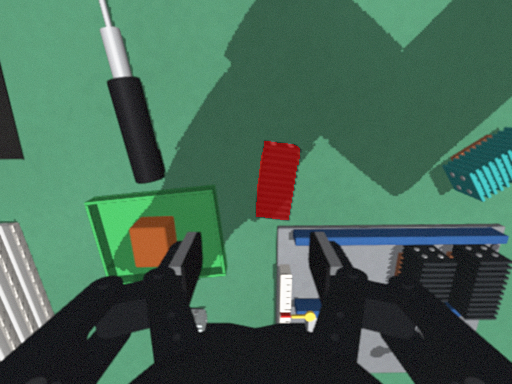

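arm_command:
  series:
    - [[-0.003,0.012,0.03],[0,0,0],-0.4]
    - [[-0.003,0.011,0.03],[0,0,3.9],-0.4]
    - [[0,0,0.03],[0,0,3.8],-0.4]
    - [[0,0,0.02],[0,0,0],-0.4]
    - [[0,0,0],[0,0,0],-0.4]
    - [[0,0,0],[0,0,0],-0.4]

```text
t: 35.75
eef_pos: [0.3891, -0.1647, 0.1234]
ee_rot: [-0.207, -3.133, -0.002]
contact_force: [0.4, -0.1, 0.8]
finger_gap: 0.699
```

```bash
python3 - <<'E'
from h import *
s,im=shot(22);print(s["eef_pos"],np.degrees(yaw(s)),s["finger_gap"])
print(proj("wrist",[(.388,-.167,.055)],s))
E
```

```text
[ 0.3891 -0.1647  0.1234] 172.4538566604436 0.699359036220693
[[252.3776 213.662 ]]
```

View pics/w22.png

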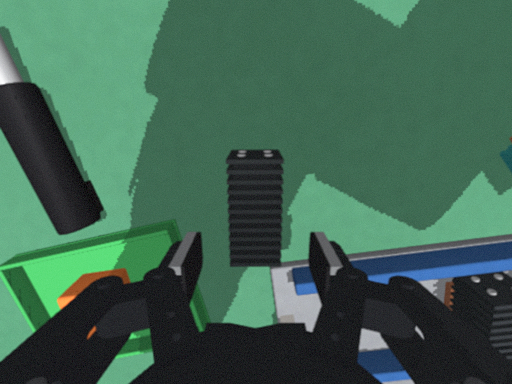

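arm_command:
  series:
    - [[0,0,0.02],[0,0,0],-0.4]
    - [[0,0,0.025],[0,0,0],-0.4]
    - [[0,0,0.025],[0,0,0],-0.4]
    - [[0,0,0.011],[0,0,0],-0.4]
    - [[0,0,0],[0,0,0],-0.4]
    - [[0,0,0],[0,0,0],1]
    - [[0,0,0],[0,0,0],1]
    - [[0,0,0],[0,0,0],1]
    - [[0,0,0],[0,0,0],1]
    - [[0,0,0],[0,0,0],1]
    - [[0,0,0],[0,0,0],1]

```text
t: 36.72
eef_pos: [0.3901, -0.1665, 0.0442]
ee_rot: [0.21, 3.132, -0.002]
contact_force: [-0.8, 1.9, 9.2]
finger_gap: 0.461
```

arm_command:
  series:
    - [[0,0,-0.02],[0,0,0],1]
    - [[0,0,-0.03],[0,0,0],1]
    - [[0,0,-0.03],[0,0,0],1]
    - [[0,0,-0.03],[0,0,0],1]
    - [[0,0,-0.01],[0,0,0],1]
    - [[0,0,0],[0,0,0],1]
    - [[0,0,0],[0,0,0],1]

```text
t: 37.3
eef_pos: [0.3894, -0.1661, 0.1633]
ee_rot: [0.21, 3.133, -0.002]
contact_force: [-0.0, 0.7, -3.3]
finger_gap: 0.462
```

```bash
python3 - <<'E'
from h import *
plan(.523,-.04,.16,np.pi,n=7)
E
```

```text
[[[-0.017,0.02,0.0],[0.0,0.0,-1.1],C],[[-0.017,0.02,0.001],[0.0,0.0,-1.1],C],[[-0.017,0.02,0.0],[0.0,0.0,-1.1],C],[[-0.018,0.019,0.001],[0.0,0.0,-1.1],C],[[-0.018,0.019,0.0],[0.0,0.0,-1.1],C],[[-0.018,0.019,0.001],[0.0,0.0,-1.1],C],[[-0.0186,0.0189,0.0004],[-0.1,0.1,-1.1],C]]
end [ 0.523 -0.04   0.16 ] turn err deg 0.04909201656501489
```

arm_command:
  series:
    - [[-0.017,0.02,0],[0,0,-1.1],1]
    - [[-0.017,0.02,0],[0,0,-1.1],1]
    - [[-0.017,0.02,0],[0,0,-1.1],1]
    - [[-0.018,0.019,0],[0,0,-1.1],1]
    - [[-0.018,0.019,0],[0,0,-1.1],1]
    - [[-0.018,0.019,0],[0,0,-1.1],1]
    - [[-0.018,0.019,0],[0,0,-1.1],1]
    - [[0,0,0],[0,0,0],1]
    - [[0,0,0],[0,0,0],1]

```text
t: 38.05
eef_pos: [0.5221, -0.0388, 0.1612]
ee_rot: [0.004, -3.139, -0.001]
contact_force: [-0.4, -0.7, -3.7]
finger_gap: 0.461
```

```bash
python3 - <<'E'
from h import *
s,im=shot(23);print(s["eef_pos"],np.degrees(yaw(s)),s["finger_gap"])
zoom(im,(120,120,380,290),3,"z23.png")
E
```

```text
[ 0.5221 -0.0388  0.1612] -179.8706740368351 0.46129551291153387
```

View pics/z23.png

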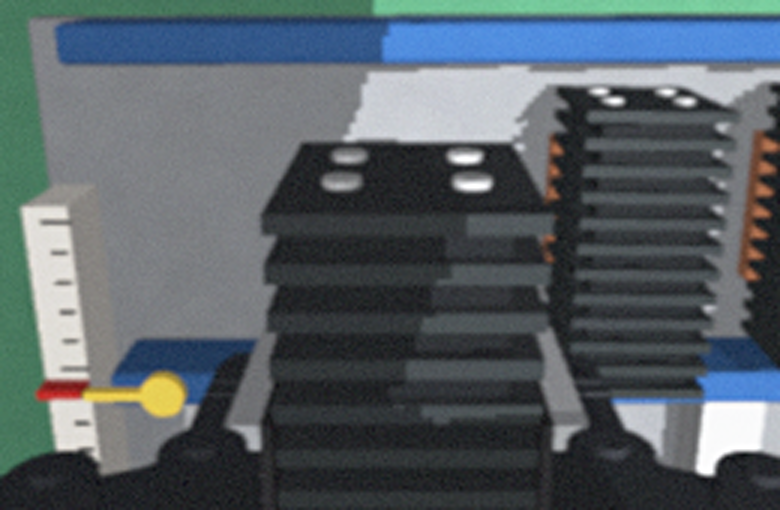

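```bash
python3 - <<'E'
from h import *
s=ld("s23.npy")
print(plane("wrist",[(208,191.2),(302,191)],.172,s), plane("wrist",[(240,141.2)],.04,s))
E
```

```text
[[ 0.4799 -0.0585  0.172 ]
 [ 0.4798 -0.0201  0.172 ]] [[ 0.475  -0.0523  0.04  ]]
```

arm_command:
  series:
    - [[-0.001,0,0.025],[0,0,0],1]
    - [[0,0,0.025],[0,0,0],1]
    - [[0,0,0.025],[0,0,0],1]
    - [[0,0,0.015],[0,0,0],1]
    - [[0,0,0.009],[0,0,0],1]
    - [[0,0,0.004],[0,0,0],1]
    - [[0,0,0],[0,0,0],1]
    - [[0,0,0],[0,0,0],1]

```text
t: 38.77
eef_pos: [0.5234, -0.0401, 0.0603]
ee_rot: [0.0, 3.141, -0.0]
contact_force: [0.9, 0.1, -2.8]
finger_gap: 0.457
```

arm_command:
  series:
    - [[0,0,0.003],[0,0,0],1]
    - [[0,0,0.002],[0,0,0],1]
    - [[0,0,0],[0,0,0],0]
    - [[0,0,0],[0,0,0],-0.25]
    - [[0,0,0],[0,0,0],-0.25]
    - [[0,0,-0.015],[0,0,0],-0.25]
    - [[0,0,-0.025],[0,0,0],-0.25]
    - [[0,0,-0.04],[0,0,0],-0.25]
    - [[0,0,-0.04],[0,0,0],-0.25]
    - [[0,0,-0.04],[0,0,0],-0.25]
    - [[0,0,-0.02],[0,0,0],-0.4]
    - [[0,0,0],[0,0,0],-0.4]

```text
t: 39.77
eef_pos: [0.5249, -0.0401, 0.2394]
ee_rot: [-0.001, 3.135, -0.003]
contact_force: [0.0, -0.2, 0.4]
finger_gap: 0.702
```

```bash
python3 - <<'E'
from h import *
s,im=shot(24);print(s["eef_pos"],np.degrees(yaw(s)),s["finger_gap"])
E
```

```text
[ 0.5249 -0.0401  0.2394] -179.97170212189155 0.7020612828664136
```

View pics/w24.png

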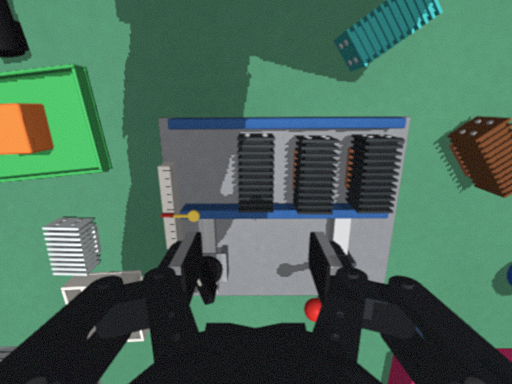

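arm_command:
  series:
    - [[0.005,0.035,0],[0,0,0],-0.4]
    - [[0.005,0.035,0],[0,0,0],-0.4]
    - [[0.005,0.035,0],[0,0,0],-0.4]
    - [[0.005,0.035,0],[0,0,0],-0.4]
    - [[0.005,0.035,0],[0,0,0],-0.4]
    - [[0.005,0.035,0],[0,0,0],-0.4]
    - [[0.006,0.035,0],[0,0,4],-0.4]
    - [[0.006,0.035,0],[0,0,4],-0.4]
    - [[0.006,0.035,0],[0,0,4],-0.4]
    - [[0.006,0.035,0],[0,0,4],-0.4]
    - [[0.006,0.035,0],[0,0,0],-0.4]
    - [[0,0,0],[0,0,0],-0.4]

```text
t: 40.82
eef_pos: [0.4873, 0.3516, 0.2328]
ee_rot: [-0.431, -3.11, -0.0]
contact_force: [0.7, 1.0, 0.1]
finger_gap: 0.702
```

arm_command:
  series:
    - [[0,0,0],[0,0,0],-0.4]
    - [[0,0,0],[0,0,0],-0.4]

```text
t: 40.98
eef_pos: [0.4874, 0.3465, 0.2337]
ee_rot: [-0.436, -3.11, 0.002]
contact_force: [0.2, -0.5, 0.4]
finger_gap: 0.702
```

```bash
python3 - <<'E'
from h import *
s,im=shot(25);print(s["eef_pos"],np.degrees(yaw(s)),s["finger_gap"])
p=proj("wrist",[(.4695,.353,.055)],s);print(p)
import sk
sk.sink(25,tuple(int(v) for v in p[0]),thr=50)
E
```

```text
[0.4874 0.3465 0.2337] 164.05368885260035 0.7021651921617065
[[257.0898 160.6937]]
label 1 n 2669 c 0.4682646484375 0.3528812255859375 size 84.43963623046875 37.93728256225586 long axis deg 165.18846893310547 px box [239. 120.] [274. 196.]
```

View pics/w25.png

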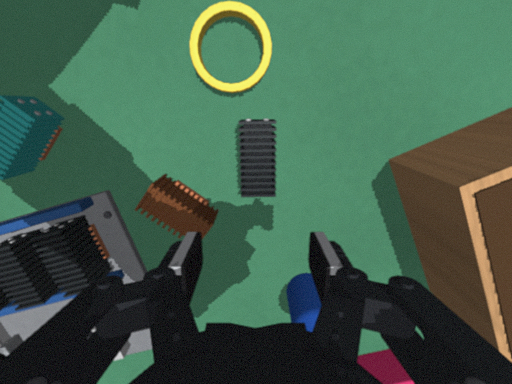

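arm_command:
  series:
    - [[0.01,0.001,0.03],[0,0,-1],-0.4]
    - [[0.01,0,0.03],[0,0,0],-0.4]
    - [[0,0,0.03],[0,0,0],-0.4]
    - [[0,0,0.02],[0,0,0],-0.4]
    - [[0,0,0],[0,0,0],-0.4]
    - [[0,0,0],[0,0,0],-0.4]

```text
t: 41.53
eef_pos: [0.4685, 0.352, 0.1247]
ee_rot: [-0.411, -3.113, 0.001]
contact_force: [0.1, -0.0, 1.2]
finger_gap: 0.703
```

```bash
python3 - <<'E'
from h import *
s,im=shot(26);print(s["eef_pos"],np.degrees(yaw(s)),s["finger_gap"])
print(proj("wrist",[(.4685,.353,.055)],s))
E
```

```text
[0.4685 0.352  0.1247] 164.95089413905214 0.7030277020306359
[[257.2404 213.4331]]
```

View pics/w26.png

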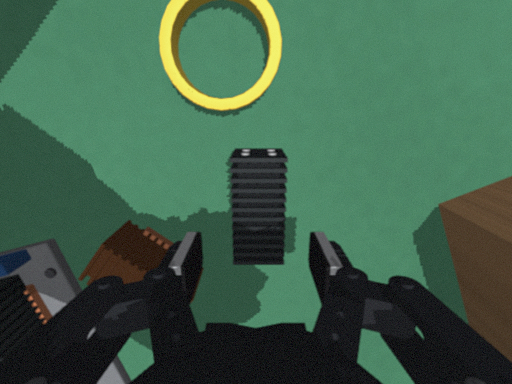

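arm_command:
  series:
    - [[0,0,0.02],[0,0,0],-0.4]
    - [[0,0,0.025],[0,0,0],-0.4]
    - [[0,0,0.025],[0,0,0],-0.4]
    - [[0,0,0.012],[0,0,0],-0.4]
    - [[0,0,0],[0,0,0],-0.4]
    - [[0,0,0],[0,0,0],1]
    - [[0,0,0],[0,0,0],1]
    - [[0,0,0],[0,0,0],1]
    - [[0,0,0],[0,0,0],1]
    - [[0,0,0],[0,0,0],1]
    - [[0,0,0],[0,0,0],1]

```text
t: 42.5
eef_pos: [0.4698, 0.3536, 0.0447]
ee_rot: [0.409, 3.112, 0.003]
contact_force: [-0.8, -1.4, 8.6]
finger_gap: 0.46
```

arm_command:
  series:
    - [[0,0,-0.02],[0,0,0],1]
    - [[0,0,-0.03],[0,0,0],1]
    - [[0,0,-0.03],[0,0,0],1]
    - [[0,0,-0.03],[0,0,0],1]
    - [[0,0,-0.03],[0,0,0],1]
    - [[0,0,0],[0,0,0],1]
    - [[0,0,0],[0,0,0],1]

```text
t: 43.08
eef_pos: [0.4695, 0.3536, 0.1848]
ee_rot: [0.409, 3.112, 0.004]
contact_force: [-0.2, -0.7, -2.8]
finger_gap: 0.461
```

```bash
python3 - <<'E'
from h import *
plan(.523,-.108,.16,np.pi,n=16)
E
```

```text
[[[-0.011,-0.027,0.002],[0.0,0.0,-0.9],C],[[-0.01,-0.027,0.001],[0.0,0.0,-0.9],C],[[-0.01,-0.027,0.002],[0.0,0.0,-0.9],C],[[-0.009,-0.028,0.001],[0.0,0.0,-0.9],C],[[-0.009,-0.028,0.002],[0.0,0.0,-0.9],C],[[-0.009,-0.028,0.001],[0.0,0.0,-1.0],C],[[-0.008,-0.028,0.002],[0.0,0.0,-0.9],C],[[-0.008,-0.028,0.001],[0.0,0.0,-1.0],C],[[-0.007,-0.028,0.002],[0.0,0.0,-0.9],C],[[-0.007,-0.028,0.001],[0.0,0.0,-1.0],C],[[-0.006,-0.028,0.002],[0.0,0.0,-0.9],C],[[-0.006,-0.028,0.001],[0.0,0.0,-1.0],C],[[-0.005,-0.029,0.002],[0.0,0.1,-0.9],C],[[-0.005,-0.029,0.001],[0.0,0.0,-1.0],C],[[-0.004,-0.029,0.002],[0.1,0.1,-0.9],C],[[-0.0032,-0.0282,0.0011],[0.0,0.0,-1.0],C]]
end [ 0.523 -0.108  0.16 ] turn err deg 0.03258655567959343
```

arm_command:
  series:
    - [[-0.011,-0.027,0],[0,0,-0.9],1]
    - [[-0.01,-0.027,0],[0,0,-0.9],1]
    - [[-0.01,-0.027,0],[0,0,-0.9],1]
    - [[-0.009,-0.028,0],[0,0,-0.9],1]
    - [[-0.009,-0.028,0],[0,0,-0.9],1]
    - [[-0.009,-0.028,0],[0,0,-1],1]
    - [[-0.008,-0.028,0],[0,0,-0.9],1]
    - [[-0.008,-0.028,0],[0,0,-1],1]
    - [[-0.007,-0.028,0],[0,0,-0.9],1]
    - [[-0.007,-0.028,0],[0,0,-1],1]
    - [[-0.006,-0.028,0],[0,0,-0.9],1]
    - [[-0.006,-0.028,0],[0,0,-1],1]

```text
t: 44.08
eef_pos: [0.509, 0.006, 0.1818]
ee_rot: [-0.102, -3.138, -0.0]
contact_force: [0.6, 0.2, -2.3]
finger_gap: 0.459
```

arm_command:
  series:
    - [[-0.005,-0.029,0],[0,0,-0.9],1]
    - [[-0.005,-0.029,0],[0,0,-1],1]
    - [[-0.004,-0.029,0],[0,0,-0.9],1]
    - [[-0.003,-0.028,0.015],[0,0,-1],1]
    - [[0,0,0.01],[0,0,0],1]
    - [[0,0,0],[0,0,0],1]
    - [[0,0,0],[0,0,0],1]

```text
t: 44.67
eef_pos: [0.5211, -0.1079, 0.1568]
ee_rot: [-0.0, -3.139, -0.002]
contact_force: [0.7, -0.3, -2.3]
finger_gap: 0.46
```

```bash
python3 - <<'E'
from h import *
s,im=shot(27);print(s["eef_pos"],np.degrees(yaw(s)),s["finger_gap"])
zoom(im,(120,120,380,290),3,"z27.png")
E
```

```text
[ 0.5211 -0.1079  0.1568] 179.98878955940907 0.46009333929511226
```

View pics/z27.png

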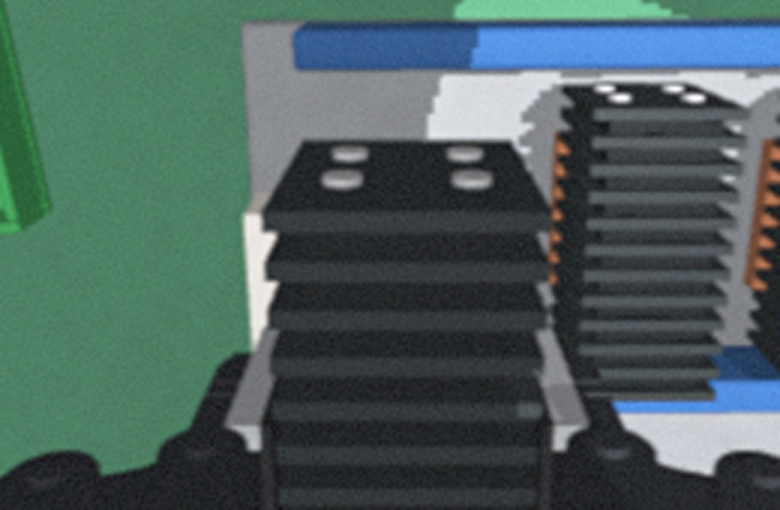

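arm_command:
  series:
    - [[-0.001,0.006,0.01],[0,0,0],1]
    - [[0,0,0.025],[0,0,0],1]
    - [[0,0,0],[0,0,0],1]
    - [[0,0,0],[0,0,0],1]

```text
t: 45.05
eef_pos: [0.5224, -0.1013, 0.1228]
ee_rot: [0.002, -3.14, -0.001]
contact_force: [-0.5, -0.6, -2.5]
finger_gap: 0.456
```

```bash
python3 - <<'E'
from h import *
s,im=shot(28);print(s["eef_pos"],np.degrees(yaw(s)),s["finger_gap"])
zoom(im,(120,120,380,290),3,"z28.png")
zz=robot.sense()
print(plane("wrist",[(208,191.2),(302,191)],.167,ld("s27.npy")))
E
```

```text
[ 0.5224 -0.1013  0.1228] -179.91201208018913 0.4561120142314986
[[ 0.4791 -0.1277  0.167 ]
 [ 0.479  -0.089   0.167 ]]
```

View pics/z28.png

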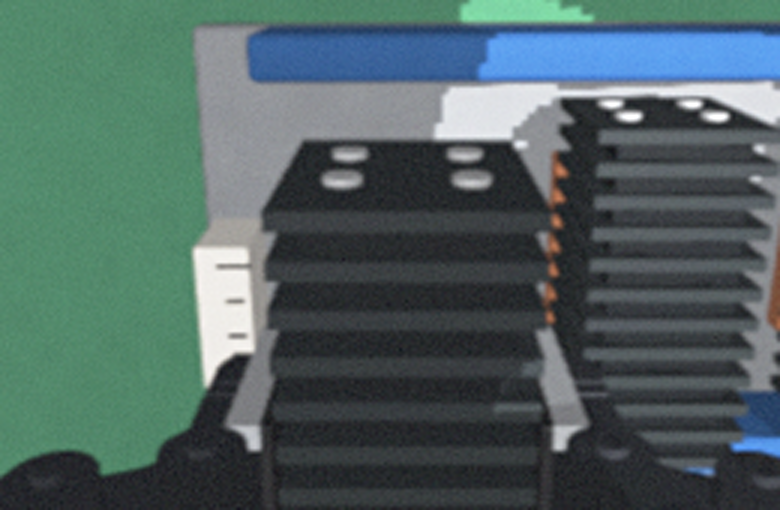

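```bash
python3 - <<'E'
from h import *
s=ld("s28.npy")
print(plane("wrist",[(203.3,202.3),(203.6,225)],.038,s),plane("wrist",[(320,165),(316,205)],.067,s))
E
```

```text
[[ 0.5186 -0.1423  0.038 ]
 [ 0.538  -0.1431  0.038 ]] [[ 0.4829 -0.0599  0.067 ]
 [ 0.5103 -0.0607  0.067 ]]
```

arm_command:
  series:
    - [[0,0,0.02],[0,0,0],1]
    - [[0,0,0.02],[0,0,0],1]
    - [[0,0,0.015],[0,0,0],1]
    - [[0,0,0.006],[0,0,0],1]
    - [[0,0,0.003],[0,0,0],1]
    - [[0,0,0],[0,0,0],1]
    - [[0,0,0],[0,0,0],1]

```text
t: 45.68
eef_pos: [0.5236, -0.1024, 0.0598]
ee_rot: [-0.001, 3.14, -0.001]
contact_force: [0.1, -0.3, -2.1]
finger_gap: 0.458
```

arm_command:
  series:
    - [[0,0,0.003],[0,0,0],1]
    - [[0,0,0.001],[0,0,0],1]
    - [[0,0,0],[0,0,0],0]
    - [[0,0,0],[0,0,0],-0.06]
    - [[0,0,0],[0,0,0],-0.08]
    - [[0,0,0],[0,0,0],-0.08]
    - [[0,0,-0.01],[0,0,0],-0.08]
    - [[0,0,-0.02],[0,0,0],-0.08]
    - [[0,0,-0.02],[0,0,0],-0.08]
    - [[0,0,-0.04],[0,0,0],-0.08]
    - [[0,0,-0.04],[0,0,0],-0.08]
    - [[0,0,-0.04],[0,0,0],-0.4]

```text
t: 46.68
eef_pos: [0.5224, -0.1021, 0.2265]
ee_rot: [0.001, -3.141, -0.0]
contact_force: [1.5, -1.2, 0.6]
finger_gap: 0.668
```

arm_command:
  series:
    - [[0.005,0.01,-0.03],[0,0,0],-0.4]
    - [[0.005,0.03,-0.03],[0,0,0],-0.4]
    - [[0,0.03,-0.03],[0,0,0],-0.4]
    - [[0,0.03,-0.01],[0,0,0],-0.4]
    - [[0,0,0],[0,0,0],-0.4]
    - [[0,0,0],[0,0,0],-0.4]

```text
t: 47.18
eef_pos: [0.5132, -0.0025, 0.3239]
ee_rot: [-0.004, 3.14, -0.001]
contact_force: [-0.8, 0.1, -0.5]
finger_gap: 0.698
```

```bash
python3 - <<'E'
from h import *
s,im=shot(29);print(s["eef_pos"],np.degrees(yaw(s)),s["finger_gap"])
for n in ("scene","side"): cv2.imwrite(f"pics/{n}9.png",imaging.capture(n))
E
```

```text
[ 0.5132 -0.0025  0.3239] -179.8441609112117 0.6981953519670738
```

View pics/w29.png

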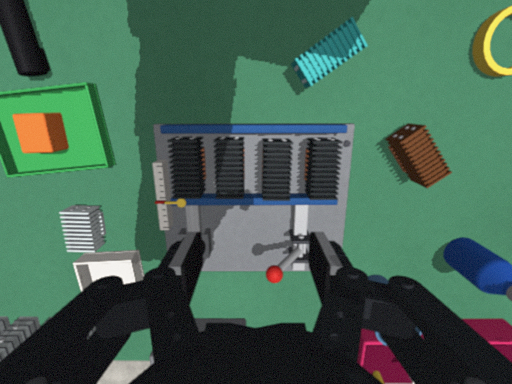

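View pics/side9.png

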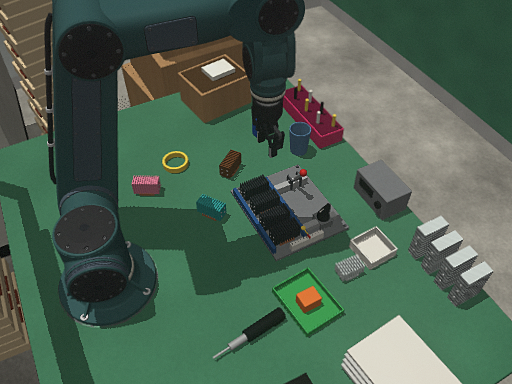

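View pics/scene9.png

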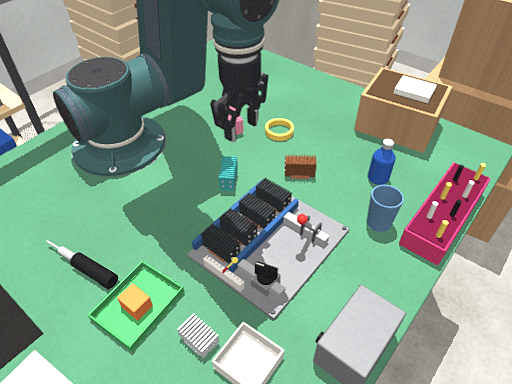

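```bash
python3 - <<'E'
from h import *
s=ld("s29.npy");im=cv2.imread("pics/w29.png");hsv=cv2.cvtColor(im,cv2.COLOR_BGR2HSV)
zoom(im,(145,115,360,285),3.5,"z29.png")
y=np.argwhere(cv2.inRange(hsv,(20,120,100),(34,255,255))[150:250,140:200])[:,::-1]+[140,150]
r=np.argwhere((cv2.inRange(hsv,(0,150,90),(6,255,255))|cv2.inRange(hsv,(174,150,90),(180,255,255)))[150:250,140:200])[:,::-1]+[140,150]
print("ptr x",plane("wrist",y,.044,s)[:,0].mean(),"mark x",plane("wrist",r,.046,s)[:,0].mean(),len(r))
a,b=cv2.imread("pics/scene9.png"),cv2.imread("pics/side9.png")
def cen(im,box,f):
    h=cv2.cvtColor(im,cv2.COLOR_BGR2HSV);x0,y0,x1,y1=box;m=f(h[y0:y1,x0:x1]);q=np.argwhere(m)[:,::-1];return q.mean(0)+[x0,y0]
red=lambda h:cv2.inRange(h,(0,150,100),(6,255,255))
print("ball px",cen(a,(285,200,320,235),red),cen(b,(290,155,320,185),red))
p=tri([ray("scene",[cen(a,(285,200,320,235),red)]),ray("side",[cen(b,(290,155,320,185),red)])]);print("ball now",p)
a0,b0=cv2.imread("pics/scene0.png"),cv2.imread("pics/side0.png")
print("ball start",tri([ray("scene",[cen(a0,(285,200,320,235),red)]),ray("side",[cen(b0,(290,155,320,185),red)])]))
E
```

```text
ptr x 0.579278534802942 mark x 0.5773815350906637 18
ball px [301.8571 218.8052] [302.7576 171.5758]
ball now [0.6581 0.0234 0.1183]
ball start [0.6581 0.0282 0.1217]
```

View pics/z29.png

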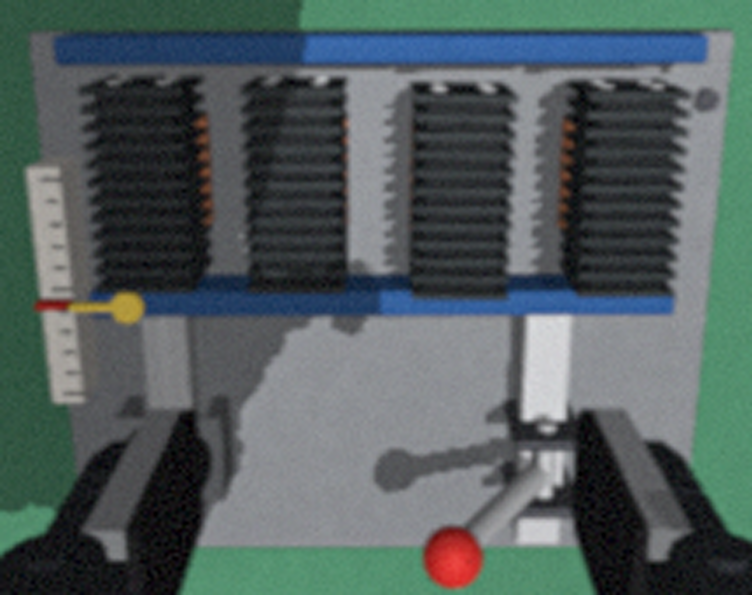

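```bash
python3 - <<'E'
from h import *
for k in (16,19,20,23,24,29):
    s=ld(f"s{k}.npy");im=cv2.imread(f"pics/w{k}.png");hsv=cv2.cvtColor(im,cv2.COLOR_BGR2HSV)
    y=np.argwhere(cv2.inRange(hsv,(20,100,90),(34,255,255)))[:,::-1].astype(float)
    w=plane("wrist",y,.044,s);y=y[(abs(w[:,0]-.579)<.012)&(w[:,1]<-.10)&(w[:,1]>-.16)];w=plane("wrist",y,.044,s)
    tip=w[w[:,1]<w[:,1].min()+.012][:,0].mean()
    r=np.argwhere(cv2.inRange(hsv,(0,90,70),(8,255,255))|cv2.inRange(hsv,(172,90,70),(180,255,255)))[:,::-1].astype(float)
    v=plane("wrist",r,.044,s);v=v[(abs(v[:,0]-.579)<.012)&(v[:,1]<-.135)&(v[:,1]>-.17)]
    print(k,"disc",w[:,0].mean(),"tip",tip,"mark",v[:,0].mean() if len(v) else None,len(v))
E
```

```text
16 disc 0.5791415801396627 tip 0.5790517612782976 mark 0.5779600871327841 46
19 disc 0.5795738190311168 tip 0.5796040852027329 mark 0.5781049465315811 96
20 disc 0.5792864851478109 tip 0.5791897179846441 mark 0.5783164320827033 48
23 disc 0.5794388356641366 tip 0.5794352250625608 mark 0.5779665170865816 95
24 disc 0.5790563119044013 tip 0.5791270829765441 mark 0.577870835197843 45
29 disc 0.5789861494754582 tip 0.5789157456708407 mark 0.5787211970458906 27
```

```bash
python3 -c "
from plant import robot
print(robot.job_done()); print(robot.sense()['t'])"
```

```text
the job is handed in; nothing more can be done
None
the job is handed in; nothing more can be done
```

I handed in the job at about 47 s; no verdict is reported, so what follows rests on my own checks. I laid the orange block in the green tray and flipped the lever free. I then turned the knob until the pointer was at the red mark and flipped the lever back to its stop. All four black heat sinks stand copper base down and square across the channel, at about world y = +0.096, +0.028, −0.040 and −0.102. One of them had been knocked about 25 mm aside before I reached it; I measured it again and picked it up from its new spot.

**Last checks:**
- **Pointer:** the close view at the knob, before locking, put the pointer 0.3 mm from the mark. Later views gave 0.2 to 1.5 mm, and one rough 18-pixel reading gave 1.9 mm. The mark's side face shows in those views, which biases them, and all are within 3 mm.
- **Lever:** the ball now sits about 5 mm further toward locked than it did at the start.
- **Block and sinks:** in the last pictures the block rests inside the tray and all four sinks are upright between the front wall and the fence.
- **Bench and gripper:** the silver sink, bottle and other bench things look unmoved in the last pictures, and the gripper was clear at z = 0.32 m.

**Force:** pushing the lever free to its stop gave a brief 43 N at the wrist. That was the closed fingertips, not the gripper body, and the wrist limit is 120 N.

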